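# Sort the pattern stamps at the gold-leaf bench and dim the light

### The job

Tidy the gold-leaf bench after class: first swing the dimmer lever to its full-light stop and leave it there while you sort. Then take every wooden stamp, off the rack's hooks and off the bench, and put it in the tray row whose sample block has the same length, standing or lying within the row. Finally bring the lever back in line with the brass pointer for the visitors; do not shift the pointer, the bowl or the copper caddy.

Things in the scene. Friction and masses are not known exactly. Their poses are not given: they have to be found in the camera images.
- dimmer_lever (a joint): angle of the light dimmer's lever, rad: 0 = dimmest stop, 1.75 = full light stop; vertical axis, grows anticlockwise seen from above. A flat steel bar turning on top of a black round drum (radius 85 mm, 38 mm high, foot radius 95 mm); in the drum's frame it points 130 deg from +x at 0, 230 deg at full. Stays where left (about 2.5 N at the knob).
- dimmer_pointer (a joint): angle of the brass pointer on the dimmer drum's rim, rad, same axis, zero and sense as the lever: lever and pointer are in line when both values are equal. It is stiff and must not be moved.
- lever_knob (a point): centre of the top of the lever's upright black round knob (diameter 18 mm, from 55 to 97 mm above the bench), 65 mm from the hinge axis; its frame turns with the lever
- pointer_tip (a point): top of the brass pointer's upright fin, 97 mm from the hinge axis, 58 mm above the bench; its frame turns with the pointer and is parallel to the lever_knob frame when lever and pointer are in line
- lever_hinge (a point): point on the dimmer's vertical hinge axis, 53 mm above the bench; axes of the drum
- rack: wooden hook rack. Origin: on the bench, under the front face of its bar (320 mm along y, 16 mm deep to +x, top at 158 mm; posts at y = +-150 mm). Four 6 mm brass hooks at y = -112.5, -37.5, 37.5, 112.5 mm run along -x at height 145 mm for 58 mm, then turn up to 157 mm. Stamps hang by the loop 34 mm out from the bar: raise 12 to 18 mm, then draw 45 mm along -x.
- tray: dark wooden tray 172 x 230 mm, fixed. Origin: underside centre. Floor 6 mm thick; the tops of its walls and of the 18 mm thick dividers are 31 mm above the bench. Three grooves (rows), each 42 mm wide, run along y, centred at x = -60, 0 and 60 mm, from y = -110 to 110 mm; at the +y end of each a sample block is fixed (at y = 93 mm).
- bowl: black lacquer bowl, 90 mm wide, 50 mm high, loose, a bystander; origin underside centre
- caddy: small round copper tea caddy, 60 mm wide, 60 mm high, loose, a bystander; origin underside centre
- sample_short: short sample: wooden block 28 x 28 x 50 mm without loop, standing fixed at the end of the row for short stamps. Origin: centre of its underside, on the tray floor; the free part of its row lies from its -y side on, from y = -14 to -203 mm in its frame, centred on x = 0.
- sample_middle: middle sample: wooden block 28 x 28 x 70 mm without loop, standing fixed at the end of the row for middle stamps. Origin: centre of its underside, on the tray floor; the free part of its row lies from its -y side on, from y = -14 to -203 mm in its frame, centred on x = 0.
- sample_long: long sample: wooden block 28 x 28 x 90 mm without loop, standing fixed at the end of the row for long stamps. Origin: centre of its underside, on the tray floor; the free part of its row lies from its -y side on, from y = -14 to -203 mm in its frame, centred on x = 0.
- stamp_a: long stamp: loose wooden block 28 x 28 x 90 mm with a brass wire loop on top (loop in the local yz plane, wire 4 mm, opening 16 mm wide and 26 mm high, its top 120 mm above the origin). Origin: centre of its underside, z towards the loop. Hangs on one of the rack's hooks at the start. May be absent.
- stamp_b: middle stamp: loose wooden block 28 x 28 x 70 mm with a brass wire loop on top (loop in the local yz plane, wire 4 mm, opening 16 mm wide and 26 mm high, its top 100 mm above the origin). Origin: centre of its underside, z towards the loop. Hangs on one of the rack's hooks at the start. May be absent.
- stamp_c: short stamp: loose wooden block 28 x 28 x 50 mm with a brass wire loop on top (loop in the local yz plane, wire 4 mm, opening 16 mm wide and 26 mm high, its top 80 mm above the origin). Origin: centre of its underside, z towards the loop. Hangs on one of the rack's hooks at the start. May be absent.
- stamp_d: long stamp: loose wooden block 28 x 28 x 90 mm with a brass wire loop on top (loop in the local yz plane, wire 4 mm, opening 16 mm wide and 26 mm high, its top 120 mm above the origin). Origin: centre of its underside, z towards the loop. Hangs on one of the rack's hooks at the start. May be absent.
- stamp_e: short stamp: loose wooden block 28 x 28 x 50 mm with a brass wire loop on top (loop in the local yz plane, wire 4 mm, opening 16 mm wide and 26 mm high, its top 80 mm above the origin). Origin: centre of its underside, z towards the loop. Stands on the bench in front of the rack at the start. May be absent.
- stamp_f: middle stamp: loose wooden block 28 x 28 x 70 mm with a brass wire loop on top (loop in the local yz plane, wire 4 mm, opening 16 mm wide and 26 mm high, its top 100 mm above the origin). Origin: centre of its underside, z towards the loop. Stands on the bench in front of the rack at the start. May be absent.

How it is judged:
On the way, in this order (a step that is already met when the one before it is completed fails the run):
1. the lever is at the full-light stop (above 1.66 rad) before any stamp is sorted (value of joint dimmer_lever above 1.66 rad and distance of each of stamp_a, stamp_b, stamp_c, stamp_d from where it was at the start of the episode below 0.04 m and distance of each of stamp_e, stamp_f from where it was at the start of the episode below 0.11 m), for 0.2 s.
2. every stamp lies or stands, let go and at rest, in the row of its own length, with the lever still at full light (x of stamp_a in the frame of sample_long between -0.02 and 0.02 m and y of stamp_a in the frame of sample_long between -0.21 and -0.008 m and z of each of stamp_a, stamp_d in the frame of sample_long below 0.02 m and linear speed of each of stamp_a, stamp_b, stamp_c, stamp_d, stamp_e, stamp_f below 0.03 m/s and contact force between each of stamp_a, stamp_b, stamp_c, stamp_d, stamp_e, stamp_f and the fingers below 0.05 N and x of stamp_b in the frame of sample_middle between -0.02 and 0.02 m and y of stamp_b in the frame of sample_middle between -0.21 and -0.008 m and z of each of stamp_b, stamp_f in the frame of sample_middle below 0.02 m and x of stamp_c in the frame of sample_short between -0.02 and 0.02 m and y of stamp_c in the frame of sample_short between -0.21 and -0.008 m and z of each of stamp_c, stamp_e in the frame of sample_short below 0.02 m and x of stamp_d in the frame of sample_long between -0.02 and 0.02 m and y of stamp_d in the frame of sample_long between -0.21 and -0.008 m and x of stamp_e in the frame of sample_short between -0.02 and 0.02 m and y of stamp_e in the frame of sample_short between -0.21 and -0.008 m and x of stamp_f in the frame of sample_middle between -0.02 and 0.02 m and y of stamp_f in the frame of sample_middle between -0.21 and -0.008 m and value of joint dimmer_lever above 1.66 rad), for 0.3 s.
3. the lever is in line with the brass pointer (within 0.07 rad) (angle between the x axis of lever_knob and the x axis of pointer_tip, either way round below 0.07 rad), for 0.2 s.
At the end, for the whole second after the job is handed in: Every stamp present is at rest in the tray row whose sample has its length: its origin within 20 mm of the row's centre line, between 8 and 210 mm from the sample's centre along the row, less than 20 mm above the tray floor; the lever is at rest within 0.07 rad of the brass pointer (x of stamp_a in the frame of sample_long between -0.02 and 0.02 m and y of stamp_a in the frame of sample_long between -0.21 and -0.008 m and z of each of stamp_a, stamp_d in the frame of sample_long below 0.02 m and linear speed of each of stamp_a, stamp_b, stamp_c, stamp_d, stamp_e, stamp_f below 0.03 m/s and contact force between each of stamp_a, stamp_b, stamp_c, stamp_d, stamp_e, stamp_f and the fingers below 0.05 N and x of stamp_b in the frame of sample_middle between -0.02 and 0.02 m and y of stamp_b in the frame of sample_middle between -0.21 and -0.008 m and z of each of stamp_b, stamp_f in the frame of sample_middle below 0.02 m and x of stamp_c in the frame of sample_short between -0.02 and 0.02 m and y of stamp_c in the frame of sample_short between -0.21 and -0.008 m and z of each of stamp_c, stamp_e in the frame of sample_short below 0.02 m and x of stamp_d in the frame of sample_long between -0.02 and 0.02 m and y of stamp_d in the frame of sample_long between -0.21 and -0.008 m and x of stamp_e in the frame of sample_short between -0.02 and 0.02 m and y of stamp_e in the frame of sample_short between -0.21 and -0.008 m and x of stamp_f in the frame of sample_middle between -0.02 and 0.02 m and y of stamp_f in the frame of sample_middle between -0.21 and -0.008 m and angle between the x axis of lever_knob and the x axis of pointer_tip, either way round below 0.07 rad and velocity of joint dimmer_lever between -0.05 and 0.05 rad/s); the robot touches nothing.
It fails at once if the brass pointer is shifted by more than 8 mm (distance of pointer_tip from where it was at the start of the episode above 0.008 m).
It fails at once if the bowl is shifted by more than 30 mm (distance of bowl from where it was at the start of the episode above 0.03 m).
It fails at once if the caddy is shifted by more than 30 mm (distance of caddy from where it was at the start of the episode above 0.03 m).
Of stamp_a, stamp_b, stamp_c, stamp_d, stamp_e, stamp_f only 4 to 6 are there at a start; the rules pass over those that are not, and their reading is None.
At some moment in a run one of stamp_e, stamp_f may be knocked a few centimetres aside while the robot is not near it.
Once in a run the grip may slacken for a moment while it holds something.
It also fails if it takes over 210 s, if anything falls off the work surface, if the arm or the gripper's body presses on something with over 40 N, if the wrist force passes 120 N, or if a joint passes its speed limit or range.

### The arm

A 6-joint arm with a two-finger parallel gripper is mounted at the origin on the work surface. World frame = base frame: x ahead of the robot, y to its left, z up, the work surface at z = 0. Lengths are in m, angles in rad, forces in N, time in s.
With the tool pointing down it reaches from about 0.4 to 0.825 m from the base axis. Payload 7 kg.
Tool frame: the origin (TCP) lies on the centre line of the jaws, within the pads' length; the fingertips stand ahead of it and the grasp point (between the pads) lies 11 mm behind it (arm.tips_ahead is the z of the fingertips in the tool frame, in m); z points along the fingers, y is the direction in which the jaws open and shut (so a half turn about z gives the same grasp; the last joint's range is limited). The gripper opens to 88 mm and grips with 3 to 60 N. Pads are 19 mm wide; open, the fingers measure 130 mm over their backs; the gripper's body (78 mm by 193 mm) begins 47 mm behind the grasp point.
Start: joints at [-0.917, 0.359, 0.012, 0, -1.224, -0.288], TCP at [0.241, -0.63, 0.235] pointing down, gripper open.
Joint ranges: [-3.07, 3.07], [-1.43, 2.12], [-1.02, 1.25], [-3.03, 1.67], [-3.05, -0], [-3.03, 3.03]. Speed limits (rad/s): [2.39, 2.39, 3.01, 3.14, 3.14, 3.14].

### API

Orientations are given as [roll, pitch, yaw] about the fixed x, y, z axes, in that order (R = Rz(yaw) Ry(pitch) Rx(roll)).
In Python, from station import get_state, optics, arm gives the robot as it stands.
- The arm moves only by the tool carry_out, never from a script. Its argument "plan" is a list of rows, each a list of 7 numbers: the shift along the world's x, y, z each as a share of 25 mm, from -1 to 1, then the turn, a rotation vector about the world's x, y, z each as a share of 90 degrees, from -1 to 1, then the finger opening in mm, from 0 to 87.6. A call has 1 to 8 rows; each row shifts and turns the commanded pose from where the row before left it; what a row does not reach is not made up. A row lasts 1/10 s, in which the tool goes at most 50 mm and 8.59 degrees, less where a joint would pass 70% of its speed; a pose out of reach is approached as far as the arm can. A call with a number of a shift or a turn outside -1 to 1 is refused whole. A call with a gripper value outside its range is refused whole. The fingers move at their own pace and stop on an object; "newtons" is the grip in N (left out, the last holds). Time passes only in rows, so rows that do not move let the fingers close. It gives the time, the measured TCP pose, the force and the opening at its end, in the units of the state.
- get_state(): the state, without advancing time (a new reading comes with each control period).
- optics.grab_frame(name): name is "side" or "top"; returns the picture (480x640x3 uint8, blue, green, red); there is no depth.
- optics.calibration(name): a dict with "fov_y" (degrees; the focal length in pixels is half the picture's height over the tangent of half this angle, whatever the lens; pixels are square), "cx", "cy" (the principal point, pixels), "position" and "orientation" of the camera in the world. Camera axes: x right, y up, looking along -z (the intrinsics and any distortion apply to the point x, -y, -z); pixel columns grow to the right and rows downward; lengths in m; the calibration is good to about 2 mm. A picture is of the moment at which its call begins. calibration takes no time and is no camera call.
- arm.job_done(): hands the job in, once; it reports no verdict.
The state is a dict: "t": time; "q": joint angles; "qd": joint speeds; "joint_efforts": joint torques, N m; "eef_pos": TCP position; "ee_rot": TCP orientation; "force": force on the tool from outside, world axes, zero at the start; "moment": the same for the moment, N m; "width": finger opening in m.
Only numpy, scipy, OpenCV 4.12 (cv2) and the standard library are available. Lean on these libraries where they do the work, as an engineer would, in place of code of your own. Each camera call takes 0.05 s, during which the arm holds its last target. There are 200 camera calls.

## Working session

There is one attempt and no reset: what is moved stays moved. The work goes in short steps, Python scripts to look and compute and a tool call to move; the robot and the scene stay as the last step left them, time stands still between calls to the robot, and variables do not carry over. Pictures are saved under pics/ and viewed, about 12 in all and at most 16, crops included, and the job is handed in when it is done.

Besides the shell and the picture viewer there is one more tool, called after "Request:" by a JSON object that holds its "method" and its "body", one argument or row to a line. carry_out: Moves the arm, as the interface text tells. Its arguments: {"type":"object","properties":{"plan":{"type":"array"},"newtons":{"type":"number"}},"required":["plan"]}

```bash
mkdir -p pics; ls
python3 - <<'E'
from station import get_state, optics, arm
import cv2
print(get_state())
print(arm.tips_ahead,[a for a in dir(arm) if a[0]!='_'])
for n in ("side","top"):
    print(n,optics.calibration(n))
    cv2.imwrite(f"pics/{n}0.png",optics.grab_frame(n))
E
```

```text
pics
{'t': 0.0, 'q': array([-9.16858294e-01,  3.59394015e-01,  1.10728146e-02, -3.68932124e-04,
       -1.22408795e+00, -2.88086320e-01]), 'qd': array([-0.00062667, -0.00063278,  0.00056122, -0.00136648,  0.0005494 ,
       -0.00162506]), 'joint_efforts': array([-3.81296617e-03, -5.82713270e+01,  2.93045175e+01,  6.99667767e+00,
        6.91859706e-03, -1.54348954e-04]), 'eef_pos': array([ 0.24128523, -0.62989939,  0.23362075]), 'ee_rot': array([ 3.13994774e+00, -1.25753554e-04, -2.77586648e+00]), 'force': array([0.02872848, 0.21149371, 0.00067784]), 'moment': array([ 0.0312658 ,  0.00016833, -0.00248062]), 'width': 0.08774302644181176}
0.008 ['Unreachable', 'job_done', 'tips_ahead']
side {'fov_y': 53.06561331379492, 'cx': 318.9949801140331, 'cy': 237.92902416412178, 'position': array([ 0.09277558, -0.56369911,  0.66026897]), 'orientation': array([ 0.89874495, -0.00285372, -0.66916777])}
top {'fov_y': 54.14192608885168, 'cx': 320.20438659919347, 'cy': 233.08377229510097, 'position': array([0.34464295, 0.02875213, 1.20079874]), 'orientation': array([ 2.02380563e-01,  5.19291213e-04, -1.64071117e+00])}
```

View pics/side0.png

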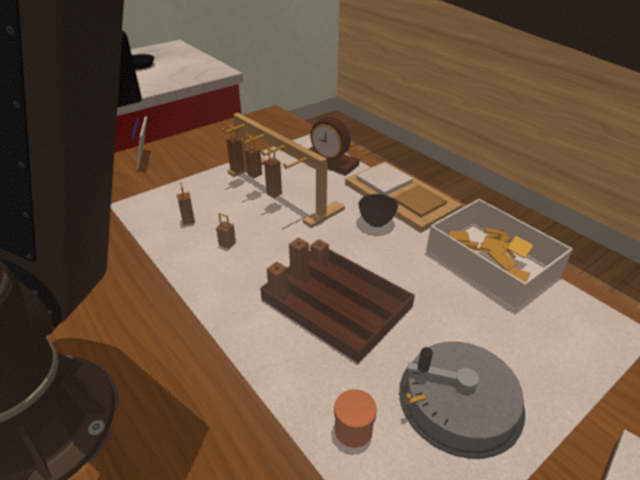

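View pics/top0.png

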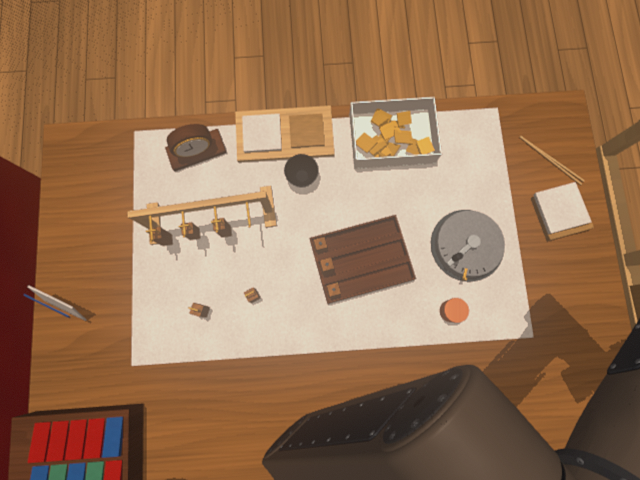

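The side view shows the rack with three hanging stamps near (236,155), (253,162) and (273,178), and two on the bench at (186,207) and (226,235). It also shows the tray at (338,297), caddy (355,417), drum (462,395) with the knob at (425,358) and the pointer near (415,398). In the top view the stamps hang at the left three hooks (155,225), (187,222) and (220,220), and the loose ones are at (200,310) and (252,295). The tray is at (362,260), drum (468,243), caddy (455,310), bowl (301,170). I'll enlarge both for exact pixels.

```bash
cat > h.py <<'E'
import numpy as np, cv2
from scipy.spatial.transform import Rotation as R
from station import get_state, optics, arm
def cam(n):
    c=optics.calibration(n); return c,240/np.tan(np.radians(c["fov_y"]/2)),R.from_euler('xyz',c["orientation"]).as_matrix()
def ray(n,u,v):
    c,f,M=cam(n); d=M@np.array([(u-c["cx"])/f,-(v-c["cy"])/f,-1.]); return c["position"],d/np.linalg.norm(d)
def plane(n,u,v,z):
    p,d=ray(n,u,v); return p+d*(z-p[2])/d[2]
def proj(n,P):
    c,f,M=cam(n); q=M.T@(np.asarray(P,float)-c["position"]); return np.array([c["cx"]-f*q[0]/q[2],c["cy"]+f*q[1]/q[2]])
def tri(side,top):
    p1,d1=ray("side",*side); p2,d2=ray("top",*top)
    s=np.linalg.lstsq(np.c_[d1,-d2],p2-p1,rcond=None)[0]
    a,b=p1+s[0]*d1,p2+s[1]*d2
    return np.round((a+b)/2,4),round(float(np.linalg.norm(a-b)),4)
def crop(img,x0,y0,x1,y1,k,name,step=20):
    o=cv2.resize(img[y0:y1,x0:x1],None,fx=k,fy=k,interpolation=cv2.INTER_CUBIC)
    for x in range(-(-x0//step)*step,x1,step):
        cv2.line(o,(int((x-x0)*k),0),(int((x-x0)*k),5),(0,0,255),1); cv2.putText(o,str(x),(int((x-x0)*k)+1,14),0,.33,(0,0,255),1)
    for y in range(-(-y0//step)*step,y1,step):
        cv2.line(o,(0,int((y-y0)*k)),(5,int((y-y0)*k)),(0,0,255),1); cv2.putText(o,str(y),(6,int((y-y0)*k)+4),0,.33,(0,0,255),1)
    cv2.imwrite(name,o)
E
python3 - <<'E'
from h import *
s=cv2.imread("pics/side0.png");t=cv2.imread("pics/top0.png")
crop(t,125,180,285,325,4.1,"pics/c1.png",10)
crop(s,165,105,345,255,4,"pics/c2.png",10)
crop(t,300,200,510,330,3.7,"pics/c3.png",10)
crop(s,255,230,530,460,2.6,"pics/c4.png",10)
E
```

```text
(no output)
```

View pics/c1.png

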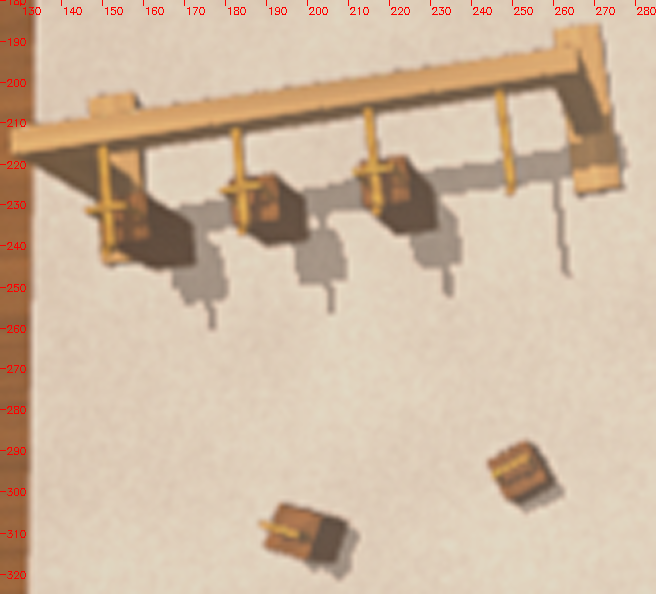

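View pics/c2.png

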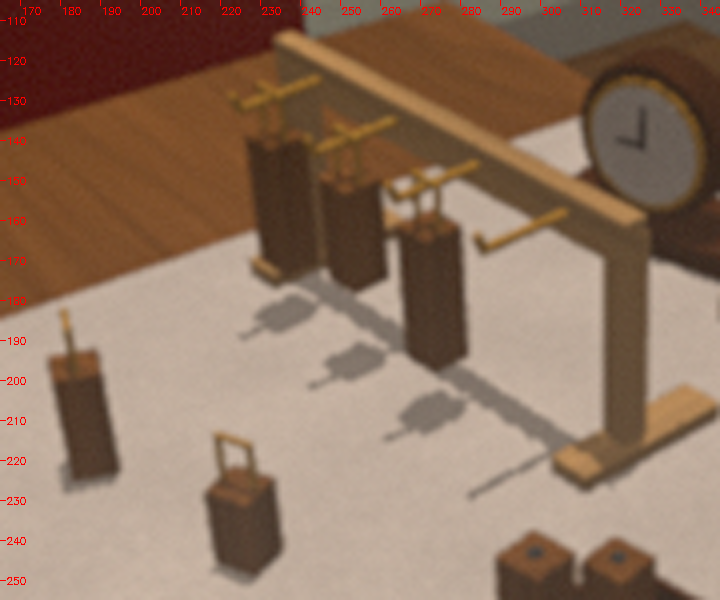

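View pics/c3.png

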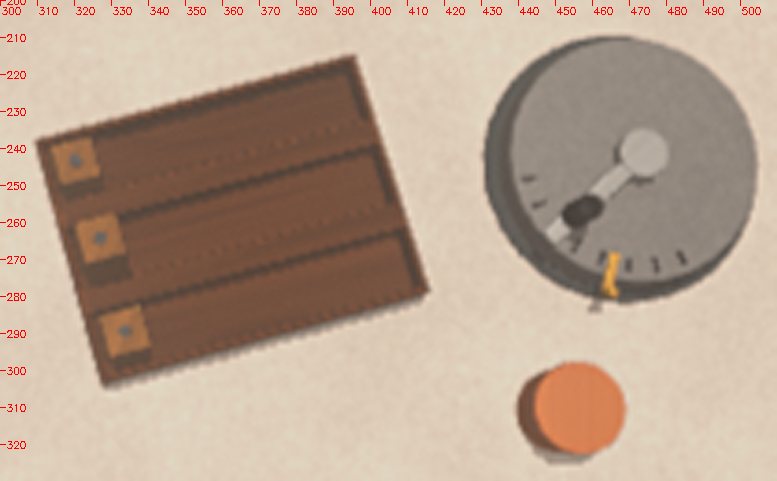

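View pics/c4.png

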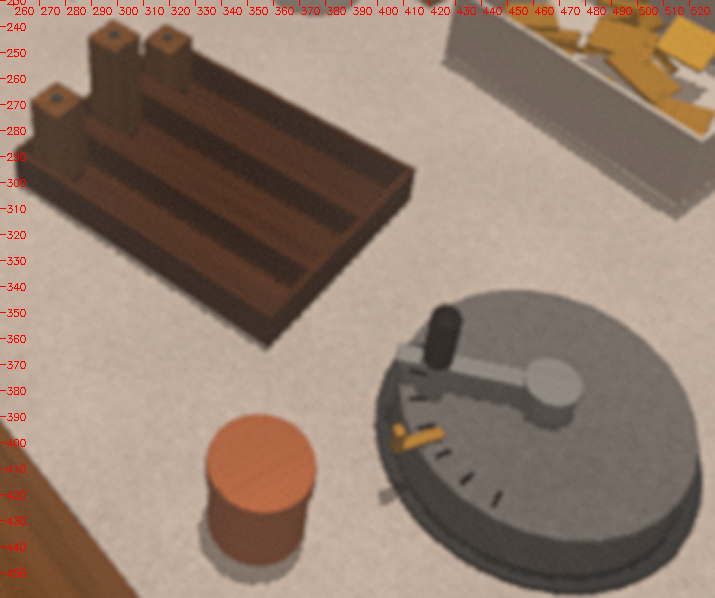

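The crops give the exact pixels. In the top view the hooks are at x≈150, 183, 215 and 247, with loops on the first three; hook 4 is empty. The tray samples, knob, pointer fin and caddy are all clear. Next I'll triangulate.

Run:
```python
from h import *
T=lambda x,y:(300+x/3.7,200+y/3.7)
T1=lambda x,y:(125+x/4.1,180+y/4.1)
S=lambda x,y:(255+x/2.6,230+y/2.6)
S2=lambda x,y:(165+x/4,105+y/4)
P={"sampN":(S(56,99),T(126,330)),"sampM":(S(115,36),T(100,238)),"sampF":(S(168,40),T(75,160)),
"hinge":(S(553,382),T(644,152)),"knob":(S(447,313),T(582,209)),"fin":(S(399,430),T(608,292)),
"fin_in":(S(442,433),T(615,256)),
"caddy":(S(261,463),T(580,407)),
"trayA":(S(413,170),T(355,57)),"trayB":(S(267,340),T(427,292)),
"hk1base":(S2(320,79),T1(103,147)),"hk2base":(S2(394,122),T1(236,130)),"hk3base":(S2(477,165),T1(369,108)),"hk4base":(S2(566,212),T1(500,92)),
"hk2tip":(S2(310,142),T1(243,233)),"hk3tip":(S2(390,188),T1(376,213)),"hk4tip":(S2(481,240),T1(511,193)),
"loop1":(S2(265,90),T1(106,210)),"loop2":(S2(345,132),T1(241,188)),"loop3":(S2(427,178),T1(374,170)),
"loopE":(S2(234,439),T1(512,468)),"loopF":(S2(63,316),T1(280,529)),
"bodyE":(S2(240,485),T1(520,470)),"bodyF":(S2(75,365),T1(290,530)),
}
for k,(s,t) in P.items(): print(k,*tri(s,t))
# loops on bench orientation
for n,a,b,z in (("E",(495,473),(530,461),.08),("F",(260,524),(300,535),.1)):
    d=plane("top",*T1(*b),z)-plane("top",*T1(*a),z); print(n,"loop yaw",np.degrees(np.arctan2(d[1],d[0])), plane("top",*T1(*((np.array(a)+b)/2)),z))
```

```text
sampN [ 0.4357 -0.0099  0.0757] 0.0013
sampM [0.495  0.0024 0.0942] 0.001
sampF [0.5539 0.0145 0.0529] 0.0
hinge [ 0.5318 -0.3655  0.0582] 0.0
knob [ 0.4937 -0.31    0.0937] 0.005
fin [ 0.4415 -0.3309  0.0544] 0.002
fin_in [ 0.4661 -0.3426  0.0422] 0.0019
caddy [ 0.3673 -0.3011  0.0583] 0.0001
trayA [ 0.6166 -0.1842  0.0312] 0.0002
trayB [ 0.4513 -0.2191  0.011 ] 0.004
hk1base [0.6291 0.4038 0.1448] 0.0003
hk2base [0.634  0.3291 0.1439] 0.0003
hk3base [0.641  0.2536 0.1448] 0.0004
hk4base [0.6459 0.1785 0.1457] 0.0018
hk2tip [0.573  0.3231 0.1524] 0.0018
hk3tip [0.5791 0.2492 0.1526] 0.0015
hk4tip [0.5859 0.1736 0.1518] 0.0026
loop1 [0.5904 0.4004 0.1503] 0.0016
loop2 [0.5984 0.3249 0.1502] 0.0001
loop3 [0.6042 0.2503 0.15  ] 0.0012
loopE [0.4388 0.1899 0.0796] 0.0014
loopF [0.4109 0.3192 0.1012] 0.0009
bodyE [0.4391 0.1898 0.05  ] 0.0001
bodyF [0.4125 0.3222 0.0671] 0.0001
E loop yaw -75.00190765803796 [0.43874946 0.18979119 0.08      ]
F loop yaw -108.99421202340645 [0.41115113 0.31936156 0.1       ]
```

Run:
```python
from h import *
T=lambda x,y:(300+x/3.7,200+y/3.7)
h=np.array([0.5318,-0.3655])
for p in [(529,179),(540,205),(577,245),(602,257),(629,266),(656,265),(683,258)]:
    d=plane("top",*T(*p),.038)[:2]-h; print("tick",np.round(np.degrees(np.arctan2(d[1],d[0]))%360,1),np.hypot(*d).round(3))
for n,xy in (("1 seen (293,278)",(.5904,.4004)),("2 seen (355,285)",(.5984,.3249)),("3 seen (433,362)",(.6042,.2503))):
    print(n,[np.round((proj("side",[*xy,z])-[165,105])*4).astype(int).tolist() for z in (.032,.052,.072)])
# bowl
print("bowl",plane("top",301,170,.05))
```

```text
tick 97.6 0.074
tick 112.3 0.074
tick 140.6 0.074
tick 154.9 0.073
tick 169.4 0.075
tick 183.5 0.074
tick 198.2 0.074
1 seen (293,278) [[287, 262], [284, 234], [280, 206]]
2 seen (355,285) [[361, 307], [359, 279], [356, 250]]
3 seen (433,362) [[438, 357], [436, 328], [434, 299]]
bowl [0.74896787 0.05056461 0.05      ]
```

Request:
{"method": "carry_out", "body": {
  "plan": [
    [0.78,0.98,0,0,0,-0.09,60],
    [0.78,0.98,0,0,0,-0.09,60],
    [0.78,0.98,0,0,0,-0.09,60],
    [0.78,0.98,0,0,0,-0.09,60],
    [0.78,0.98,0,0,0,0,60],
    [0.78,0.98,0,0,0,0,60],
    [0.78,0.98,0,0,0,0,60],
    [0.78,0.98,0,0,0,0,60]
  ]
}}

```text
t: 0.9
eef_pos: [0.3979, -0.4331, 0.2343]
ee_rot: [3.141, -0.0, 2.942]
force: [0.2, -0.2, 0.6]
width: 0.0599
```

Request:
{"method": "carry_out", "body": {
  "plan": [
    [0.78,0.97,0,0,0,0,60],
    [0.78,0.97,0,0,0,0,60],
    [0.78,0.97,0,0,0,0,60],
    [0.78,0.97,0,0,0,0,60],
    [0.78,0.97,0,0,0,0,60],
    [0,0,-1,0,0,0,60],
    [0,0,-1,0,0,0,60],
    [0,0,-1,0,0,0,60]
  ]
}}

```text
t: 1.7
eef_pos: [0.495, -0.3125, 0.1585]
ee_rot: [3.141, -0.0, 2.943]
force: [0.3, -0.4, -0.7]
width: 0.06
```

Request:
{"method": "carry_out", "body": {
  "plan": [
    [0,0,-1,0,0,0,60],
    [0,0,-1,0,0,0,60],
    [0,0,-1,0,0,0,60],
    [0,0,-0.32,0,0,0,60],
    [0,0,0,0,0,0,12],
    [0,0,0,0,0,0,12],
    [0,0,0,0,0,0,12],
    [0,0,0,0,0,0,12]
  ],
  "newtons": 15
}}

```text
t: 2.5
eef_pos: [0.4956, -0.3133, 0.0778]
ee_rot: [-3.141, 0.002, 2.942]
force: [0.2, -0.1, 0.1]
width: 0.0329
```

Request:
{"method": "carry_out", "body": {
  "plan": [
    [0,0,0,0,0,0,12],
    [0,0,0,0,0,0,12],
    [0,0,0,0,0,0,12],
    [0,0,0,0,0,0,12],
    [0,0,0,0,0,0,12]
  ]
}}

```text
t: 3.0
eef_pos: [0.4953, -0.3133, 0.0771]
ee_rot: [-3.141, 0.001, 2.942]
force: [-0.9, -1.0, 4.4]
width: 0.0174
```

Request:
{"method": "carry_out", "body": {
  "plan": [
    [-0.32,-0.26,0,0,0,0,12],
    [-0.27,-0.31,0,0,0,0,12],
    [-0.22,-0.34,0,0,0,0,12],
    [-0.16,-0.37,0,0,0,0,12],
    [-0.1,-0.4,0,0,0,0,12],
    [-0.04,-0.41,0,0,0,0,12],
    [0.02,-0.4,0,0,0,0,12],
    [0.09,-0.4,0,0,0,0,12]
  ]
}}

```text
t: 3.8
eef_pos: [0.4682, -0.3843, 0.0761]
ee_rot: [3.14, -0.003, 2.942]
force: [-2.7, 5.7, 4.9]
width: 0.0177
```

Request:
{"method": "carry_out", "body": {
  "plan": [
    [0,0,0,0,0,0,12],
    [0,0,0,0,0,0,12]
  ]
}}

```text
t: 4.0
eef_pos: [0.4683, -0.3844, 0.0761]
ee_rot: [3.14, -0.003, 2.941]
force: [-3.7, 3.6, 5.2]
width: 0.0176
```

Request:
{"method": "carry_out", "body": {
  "plan": [
    [0.03,-0.1,0,0,0,0,12],
    [0.03,-0.1,0,0,0,0,12],
    [0,0,0,0,0,0,12]
  ]
}}

```text
t: 4.3
eef_pos: [0.4683, -0.385, 0.0757]
ee_rot: [3.135, -0.007, 2.941]
force: [-5.9, 26.5, 17.1]
width: 0.0178
```

Request:
{"method": "carry_out", "body": {
  "plan": [
    [-0.02,0.12,0,0,0,0,12],
    [0,0,0,0,0,0,40],
    [0,0,0,0,0,0,40],
    [0,0,0,0,0,0,40],
    [0,0,0,0,0,0,40],
    [0,0,0.5,0,0,0,40],
    [0,0,1,0,0,0,40],
    [0,0,1,0,0,0,40]
  ]
}}

```text
t: 5.1
eef_pos: [0.4707, -0.3875, 0.1403]
ee_rot: [-3.141, -0.001, 2.942]
force: [0.3, -1.3, 0.5]
width: 0.04
```

Run:
```python
from h import *
s=optics.grab_frame("side");t=optics.grab_frame("top")
cv2.imwrite("pics/s1.png",s);cv2.imwrite("pics/t1.png",t)
print(get_state()["eef_pos"],get_state()["ee_rot"])
a=s[100:460,150:560]; crop(s,150,100,560,460,1.5,"pics/c5.png",20)
```

```text
[ 0.47299961 -0.38879206  0.14383269] [-3.13924031  0.00646719  2.9424726 ]
```

View pics/c5.png

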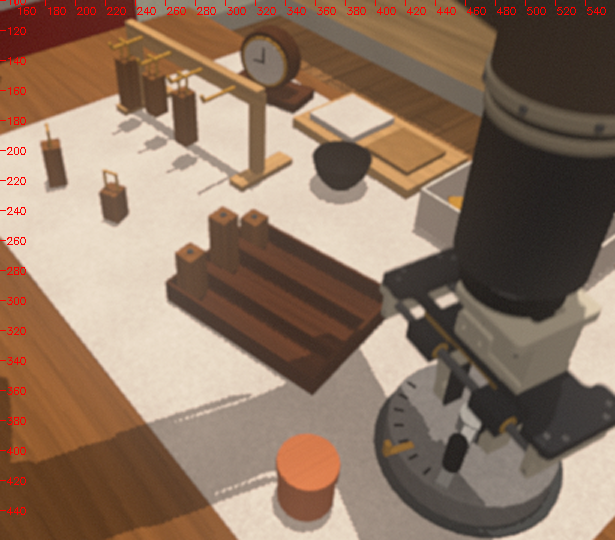

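The side view shows the lever turned well past the pointer, with the knob at (453,402) and the pointer fin near (415,397). Nothing else has moved. Next is the short stamp E.

Request:
{"method": "carry_out", "body": {
  "plan": [
    [-0.06,0.965,0.3,0,0,0.073,50],
    [-0.06,0.965,0,0,0,0.073,50],
    [-0.06,0.965,0,0,0,0.073,50],
    [-0.06,0.965,0,0,0,0.073,50],
    [-0.06,0.965,0,0,0,0,50],
    [-0.06,0.965,0,0,0,0,50],
    [-0.06,0.965,0,0,0,0,50],
    [-0.06,0.965,0,0,0,0,50]
  ]
}}

```text
t: 6.0
eef_pos: [0.4588, -0.1935, 0.147]
ee_rot: [-3.141, 0.001, -2.883]
force: [0.2, 0.6, -0.3]
width: 0.0499
```

Request:
{"method": "carry_out", "body": {
  "plan": [
    [-0.06,0.965,0,0,0,0,50],
    [-0.06,0.965,0,0,0,0,50],
    [-0.06,0.965,0,0,0,0,50],
    [-0.06,0.965,0,0,0,0,50],
    [-0.06,0.965,0,0,0,0,50],
    [-0.06,0.965,0,0,0,0,50],
    [-0.06,0.965,0,0,0,0,50],
    [-0.06,0.965,0,0,0,0,50]
  ]
}}

```text
t: 6.8
eef_pos: [0.4468, -0.0004, 0.1471]
ee_rot: [3.141, 0.001, -2.883]
force: [0.6, -0.1, 0.3]
width: 0.05
```

Run:
```python
from h import *
s=optics.grab_frame("side");t=optics.grab_frame("top")
cv2.imwrite("pics/s2.png",s);cv2.imwrite("pics/t2.png",t)
print(get_state()["eef_pos"],get_state()["ee_rot"])
# change in stamp pictures since start
s0=cv2.imread("pics/side0.png");t0=cv2.imread("pics/top0.png")
for n,(x,y) in (("E",(226,230)),("F",(186,205))): print(n,np.abs(s[y-25:y+20,x-14:x+14].astype(int)-s0[y-25:y+20,x-14:x+14]).mean())
# knob in the top view: darkest blob on the drum
m=cv2.inRange(t[205:285,430:506],(0,0,0),(60,60,60)); n,l,st,c=cv2.connectedComponentsWithStats(m)
for i in range(1,n):
    if st[i,4]>8: print("dark",c[i]+[430,205],st[i,4])
print("expected knob full", proj("top",[.470,-.386,.09]),proj("top",[.4937,-.31,.09]))
```

```text
[0.44718775 0.00052933 0.14718688] [ 3.14129165e+00  1.33718747e-03 -2.88051947e+00]
E 11.68941798941799
F 13.101587301587301
expected knob full [490.41484791 263.44835216] [457.44435029 255.83882642]
```

Run:
```python
from h import *
s=cv2.imread("pics/s2.png");t=cv2.imread("pics/t2.png")
crop(s,165,105,545,455,1.6,"pics/a.png",20); crop(t,170,200,510,330,1.6,"pics/b.png",20)
a,b=cv2.imread("pics/a.png"),cv2.imread("pics/b.png")
b=cv2.copyMakeBorder(b,0,0,0,a.shape[1]-b.shape[1],0)
o=np.vstack([a,b]); o=cv2.resize(o,None,fx=600/o.shape[0],fy=600/o.shape[0]) if False else o
crop(s,160,150,260,260,5,"pics/a.png",10); crop(t,430,200,510,300,5,"pics/b.png",10)
a,b=cv2.imread("pics/a.png")[:500],cv2.imread("pics/b.png")[:500]
cv2.imwrite("pics/c6.png",cv2.resize(np.hstack([a[:,:],b]),None,fx=.85,fy=.85))
```

```text
(no output)
```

View pics/c6.png

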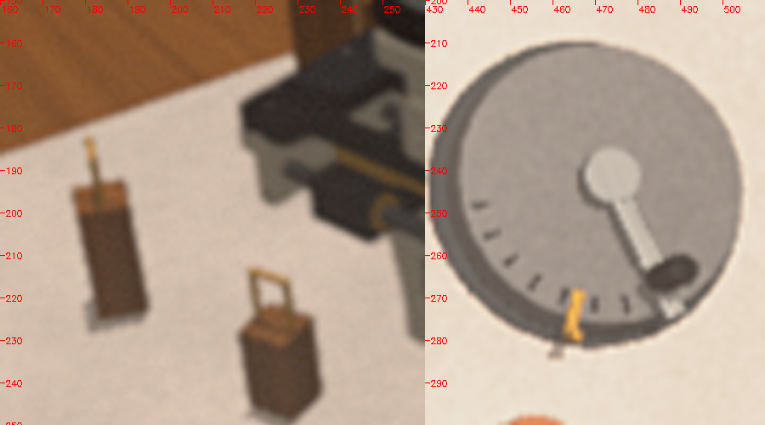

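E and F are where they were at the start, and the lever is at full light in the top view, with the knob near (488,264). Going on to E.

Request:
{"method": "carry_out", "body": {
  "plan": [
    [-0.04,0.948,0,0,0,0,50],
    [-0.04,0.948,0,0,0,0,50],
    [-0.04,0.948,0,0,0,0,50],
    [-0.04,0.948,0,0,0,0,50],
    [-0.04,0.948,0,0,0,0,50],
    [-0.04,0.948,0,0,0,0,50],
    [-0.04,0.948,0,0,0,0,50],
    [-0.04,0.948,0,0,0,0,50]
  ]
}}

```text
t: 7.7
eef_pos: [0.439, 0.1888, 0.1469]
ee_rot: [3.141, 0.0, -2.883]
force: [0.0, -0.4, 0.2]
width: 0.0501
```

Request:
{"method": "carry_out", "body": {
  "plan": [
    [0,0,0,0,0,0,50],
    [0,0,-0.9,0,0,0,50],
    [0,0,-0.9,0,0,0,50],
    [0,0,-0.9,0,0,0,50],
    [0,0,-0.9,0,0,0,50],
    [0,0,-0.88,0,0,0,50],
    [0,0,0,0,0,0,50]
  ]
}}

```text
t: 8.4
eef_pos: [0.4376, 0.1863, 0.0325]
ee_rot: [-3.139, -0.004, -2.884]
force: [-0.3, -0.2, 0.5]
width: 0.0498
```

Request:
{"method": "carry_out", "body": {
  "plan": [
    [0,0,0,0,0,0,20],
    [0,0,0,0,0,0,20],
    [0,0,0,0,0,0,20],
    [0,0,0,0,0,0,20],
    [0,0,0,0,0,0,20],
    [0,0,0,0,0,0,20]
  ],
  "newtons": 30
}}

```text
t: 9.0
eef_pos: [0.4396, 0.1888, 0.0357]
ee_rot: [3.141, 0.002, -2.882]
force: [-0.2, -0.1, 7.7]
width: 0.029
```

Request:
{"method": "carry_out", "body": {
  "plan": [
    [0,0,0.5,0,0,0,20],
    [0,0,1,0,0,0,20],
    [0,0,1,0,0,0,20],
    [0,0,1,0,0,0,20],
    [0,0,1,0,0,0,20],
    [0,0,0.5,0,0,-0.036,20],
    [0,0,0,0,0,0,20]
  ]
}}

```text
t: 9.7
eef_pos: [0.4397, 0.189, 0.1618]
ee_rot: [3.139, 0.004, -2.94]
force: [0.5, -0.2, 0.1]
width: 0.0288
```

Request:
{"method": "carry_out", "body": {
  "plan": [
    [0.467,-0.99,0,0,0,0,20],
    [0.467,-0.99,0,0,0,0,20],
    [0.467,-0.99,0,0,0,0,20],
    [0.467,-0.99,0,0,0,0,20],
    [0.467,-0.99,0,0,0,0,20],
    [0.467,-0.99,0,0,0,0,20],
    [0.467,-0.99,0,0,0,0,20],
    [0.467,-0.99,0,0,0,0,20]
  ]
}}

```text
t: 10.5
eef_pos: [0.5321, -0.0109, 0.1585]
ee_rot: [3.141, -0.001, -2.938]
force: [-0.3, 1.0, -0.2]
width: 0.0286
```

Request:
{"method": "carry_out", "body": {
  "plan": [
    [0.467,-0.99,0,0,0,0,20],
    [0.467,-0.99,0,0,0,0,20],
    [0.467,-0.99,0,0,0,0,20],
    [0.467,-0.99,0,0,0,0,20],
    [0,0,0,0,0,0,20],
    [0,0,0,0,0,0,20]
  ]
}}

```text
t: 11.1
eef_pos: [0.5783, -0.1092, 0.1582]
ee_rot: [3.141, -0.002, -2.94]
force: [-0.4, 1.1, -0.6]
width: 0.0289
```

Request:
{"method": "carry_out", "body": {
  "plan": [
    [0.04,0.05,-0.9,0,0,0,20],
    [0,0,-0.9,0,0,0,20],
    [0,0,-0.9,0,0,0,20],
    [0,0,-0.9,0,0,0,20],
    [0,0,-0.6,0,0,0,20],
    [0,0,-0.3,0,0,0,20],
    [0,0,-0.1,0,0,0,20],
    [0,0,0,0,0,0,20]
  ]
}}

```text
t: 11.9
eef_pos: [0.5801, -0.1071, 0.0447]
ee_rot: [-3.142, 0.0, -2.938]
force: [0.1, -0.4, 0.3]
width: 0.0288
```

Request:
{"method": "carry_out", "body": {
  "plan": [
    [0,0,0,0,0,0,45],
    [0,0,0,0,0,0,45],
    [0,0,0,0,0,0,45],
    [0,0,0,0,0,0,45],
    [0,0,0.5,0,0,0,45],
    [0,0,1,0,0,0,45],
    [0,0,1,0,0,0,45],
    [0,0,1,0,0,0,45]
  ]
}}

```text
t: 12.7
eef_pos: [0.58, -0.1076, 0.134]
ee_rot: [-3.141, 0.0, -2.939]
force: [-0.9, -1.2, 0.6]
width: 0.0452
```

Request:
{"method": "carry_out", "body": {
  "plan": [
    [-0.376,0.95,0.3,0,0,-0.085,50],
    [-0.376,0.95,0,0,0,-0.085,50],
    [-0.376,0.95,0,0,0,-0.085,50],
    [-0.376,0.95,0,0,0,-0.085,50],
    [-0.376,0.95,0,0,0,0,50],
    [-0.376,0.95,0,0,0,0,50],
    [-0.376,0.95,0,0,0,0,50],
    [-0.376,0.95,0,0,0,0,50]
  ]
}}

```text
t: 13.5
eef_pos: [0.5046, 0.0835, 0.1407]
ee_rot: [3.141, 0.001, 2.81]
force: [0.7, 0.7, -0.0]
width: 0.0502
```

Request:
{"method": "carry_out", "body": {
  "plan": [
    [-0.376,0.95,0,0,0,0,50],
    [-0.376,0.95,0,0,0,0,50],
    [-0.376,0.95,0,0,0,0,50],
    [-0.376,0.95,0,0,0,0,50]
  ]
}}

```text
t: 13.9
eef_pos: [0.4669, 0.1785, 0.1407]
ee_rot: [3.141, 0.001, 2.81]
force: [0.3, -0.1, -1.1]
width: 0.0499
```

Run:
```python
from h import *
s=optics.grab_frame("side");t=optics.grab_frame("top")
cv2.imwrite("pics/s3.png",s);cv2.imwrite("pics/t3.png",t)
print(get_state()["eef_pos"])
crop(s,160,150,420,350,2,"pics/a.png"); crop(t,170,200,430,330,2,"pics/b.png")
cv2.imwrite("pics/c7.png",cv2.resize(np.vstack([cv2.imread("pics/a.png"),cv2.imread("pics/b.png")]),None,fx=.9,fy=.9))
```

```text
[0.46691003 0.17967357 0.14078147]
```

View pics/c7.png

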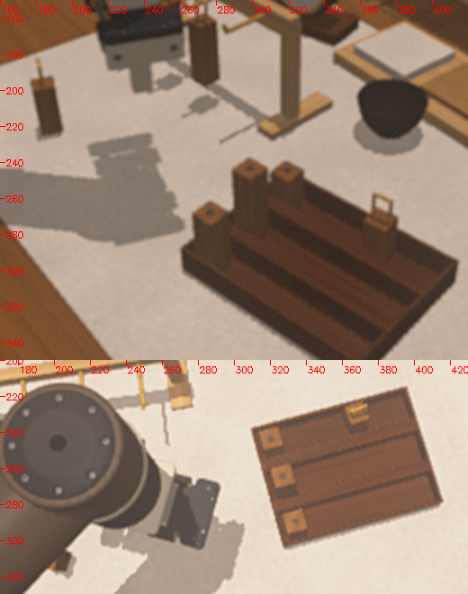

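E is standing in the short row (loop at (377,203) in the side view), and F is still at (184,205). Now the grasp of F.

Request:
{"method": "carry_out", "body": {
  "plan": [
    [-0.373,0.935,0,0,0,0,50],
    [-0.373,0.935,0,0,0,0,50],
    [-0.373,0.935,0,0,0,0,50],
    [-0.373,0.935,0,0,0,0,50],
    [-0.373,0.935,0,0,0,0,50],
    [-0.373,0.935,0,0,0,0,50],
    [0,0,0,0,0,0,50]
  ]
}}

```text
t: 14.7
eef_pos: [0.4112, 0.3198, 0.1405]
ee_rot: [3.14, 0.001, 2.812]
force: [-0.9, -0.3, 0.4]
width: 0.0502
```

Request:
{"method": "carry_out", "body": {
  "plan": [
    [0,0,-0.9,0,0,0,50],
    [0,0,-0.9,0,0,0,50],
    [0,0,-0.9,0,0,0,50],
    [0,0,-0.6,0,0,0,50],
    [0,0,-0.2,0,0,0,50],
    [0,0,0,0,0,0,50]
  ]
}}

```text
t: 15.3
eef_pos: [0.4115, 0.3171, 0.052]
ee_rot: [-3.141, -0.0, 2.81]
force: [-1.1, 0.1, -0.6]
width: 0.0501
```

Request:
{"method": "carry_out", "body": {
  "plan": [
    [0,0,0,0,0,0,20],
    [0,0,0,0,0,0,20],
    [0,0,0,0,0,0,20],
    [0,0,0,0,0,0,20],
    [0,0,0,0,0,0,20],
    [0,0,0,0,0,0,20]
  ],
  "newtons": 30
}}

```text
t: 15.9
eef_pos: [0.4116, 0.3182, 0.0527]
ee_rot: [3.141, 0.0, 2.81]
force: [-0.8, -0.2, 6.0]
width: 0.0276
```

Request:
{"method": "carry_out", "body": {
  "plan": [
    [0,0,0.5,0,0,0,20],
    [0,0,1,0,0,0,20],
    [0,0,1,0,0,0,20],
    [0,0,1,0,0,0.085,20],
    [0,0,1,0,0,0.085,20],
    [0,0,0.5,0,0,0.085,20],
    [0,0,0.4,0,0,0.085,20],
    [0,0,0,0,0,0,20]
  ]
}}

```text
t: 16.7
eef_pos: [0.4116, 0.3183, 0.1883]
ee_rot: [3.14, 0.002, -2.937]
force: [-1.0, 1.1, -0.6]
width: 0.028
```

Request:
{"method": "carry_out", "body": {
  "plan": [
    [0.115,-0.98,0,0,0,0,20],
    [0.115,-0.98,0,0,0,0,20],
    [0.115,-0.98,0,0,0,0,20],
    [0.115,-0.98,0,0,0,0,20],
    [0.115,-0.98,0,0,0,0,20],
    [0.115,-0.98,0,0,0,0,20],
    [0.115,-0.98,0,0,0,0,20]
  ]
}}

```text
t: 17.4
eef_pos: [0.4309, 0.145, 0.1862]
ee_rot: [-3.141, -0.001, -2.944]
force: [0.0, -0.5, -0.6]
width: 0.028
```

Request:
{"method": "carry_out", "body": {
  "plan": [
    [0.115,-0.98,0,0,0,0,20],
    [0.115,-0.98,0,0,0,0,20],
    [0.115,-0.98,0,0,0,0,20],
    [0.115,-0.98,0,0,0,0,20],
    [0.115,-0.98,0,0,0,0,20],
    [0.115,-0.98,0,0,0,0,20],
    [0.115,-0.98,0,0,0,0,20]
  ]
}}

```text
t: 18.1
eef_pos: [0.451, -0.0263, 0.1862]
ee_rot: [3.141, -0.001, -2.944]
force: [0.1, 0.9, -0.4]
width: 0.0279
```

Request:
{"method": "carry_out", "body": {
  "plan": [
    [0.115,-0.98,0,0,0,0,20],
    [0.115,-0.98,0,0,0,0,20],
    [0.115,-0.98,0,0,0,0,20],
    [0.115,-0.98,0,0,0,0,20],
    [0.115,-0.98,0,0,0,0,20],
    [0.115,-0.98,0,0,0,0,20],
    [0,0,0,0,0,0,20]
  ]
}}

```text
t: 18.8
eef_pos: [0.4683, -0.1741, 0.1858]
ee_rot: [3.141, -0.002, -2.946]
force: [-1.1, -0.0, -0.2]
width: 0.028
```

Request:
{"method": "carry_out", "body": {
  "plan": [
    [0.04,0.08,-0.9,0,0,0,20],
    [0,0,-0.9,0,0,0,20],
    [0,0,-0.9,0,0,0,20],
    [0,0,-0.9,0,0,0,20],
    [0,0,-0.8,0,0,0,20],
    [0,0,-0.4,0,0,0,20],
    [0,0,-0.2,0,0,0,20],
    [0,0,0,0,0,0,20]
  ]
}}

```text
t: 19.6
eef_pos: [0.4696, -0.17, 0.0617]
ee_rot: [3.141, -0.001, -2.94]
force: [-0.5, -0.4, -0.6]
width: 0.028
```

Request:
{"method": "carry_out", "body": {
  "plan": [
    [0,0,0,0,0,0,45],
    [0,0,0,0,0,0,45],
    [0,0,0,0,0,0,45],
    [0,0,0,0,0,0,45],
    [0,0,0.5,0,0,0,45],
    [0,0,1,0,0,0,45],
    [0,0,1,0,0,0,45],
    [0,0,1,0,0,0,45]
  ]
}}

```text
t: 20.4
eef_pos: [0.4696, -0.1703, 0.1507]
ee_rot: [-3.142, 0.0, -2.939]
force: [0.6, -0.0, -0.1]
width: 0.045
```

Request:
{"method": "carry_out", "body": {
  "plan": [
    [0.309,0.99,0.2,0,0,-0.081,50],
    [0.309,0.99,0.2,0,0,0,50],
    [0.309,0.99,0.2,0,0,0,50],
    [0.309,0.99,0.2,0,0,0,50],
    [0.309,0.99,0.2,0,0,0,50],
    [0.309,0.99,0.2,0,0,0,50],
    [0.309,0.99,0.2,0,0,0,50],
    [0.309,0.99,0,0,0,0,50]
  ]
}}

```text
t: 21.2
eef_pos: [0.5322, 0.0289, 0.1856]
ee_rot: [3.141, 0.002, -3.066]
force: [1.3, -0.9, 0.6]
width: 0.0499
```

Request:
{"method": "carry_out", "body": {
  "plan": [
    [0.309,0.99,0,0,0,0,50],
    [0.309,0.99,0,0,0,0,50],
    [0.309,0.99,0,0,0,0,50],
    [0.309,0.99,0,0,0,0,50],
    [0.309,0.99,0,0,0,0,50],
    [0.309,0.99,0,0,0,0,50],
    [0.309,0.99,0,0,0,0,50],
    [0.309,0.99,0,0,0,0,50]
  ]
}}

```text
t: 22.0
eef_pos: [0.5936, 0.2268, 0.1847]
ee_rot: [3.141, 0.0, -3.066]
force: [-0.6, -0.5, -1.0]
width: 0.0505
```

Request:
{"method": "carry_out", "body": {
  "plan": [
    [0.309,0.99,0,0,0,0,50],
    [0,0,0,0,0,0,50],
    [0,0,0,0,0,0,50]
  ]
}}

```text
t: 22.3
eef_pos: [0.6008, 0.2508, 0.1841]
ee_rot: [-3.141, -0.001, -3.066]
force: [-0.4, -0.6, 0.1]
width: 0.0498
```

Run:
```python
from h import *
s=optics.grab_frame("side");cv2.imwrite("pics/s4.png",s)
print(get_state()["eef_pos"],get_state()["ee_rot"])
crop(s,190,80,430,360,2.1,"pics/c8.png")
```

```text
[0.60073682 0.25020145 0.18435675] [-3.14129992e+00 -5.91779390e-04 -3.06627333e+00]
```

View pics/c8.png

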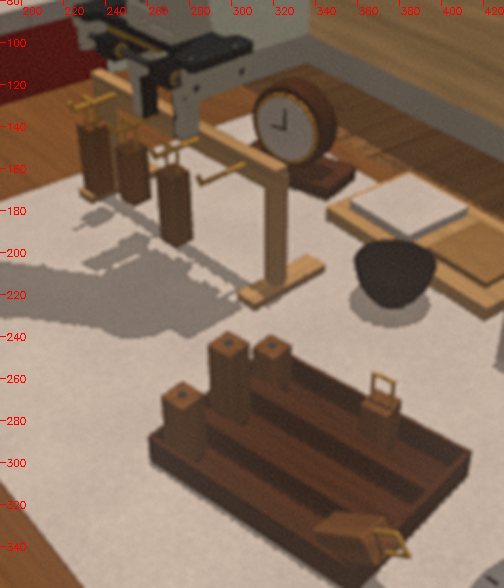

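F has tipped over in the middle row: it lies or leans at (345–390,330) in the side view, loop towards the row's -y end. I'll measure it later. E still stands, and the open fingers straddle stamp 3's loop above the hook. Descending.

Request:
{"method": "carry_out", "body": {
  "plan": [
    [0,0,-0.6,0,0,0,50],
    [0,0,-0.6,0,0,0,50],
    [0,0,-0.6,0,0,0,50],
    [0,0,-0.6,0,0,0,50],
    [0,0,-0.4,0,0,0,50],
    [0,0,-0.2,0,0,0,50],
    [0,0,-0.1,0,0,0,50],
    [0,0,0,0,0,0,50]
  ]
}}

```text
t: 23.15
eef_pos: [0.6012, 0.2504, 0.1073]
ee_rot: [3.142, 0.0, -3.067]
force: [0.9, -0.0, 0.7]
width: 0.0501
```

Request:
{"method": "carry_out", "body": {
  "plan": [
    [0,0,0,0,0,0,20],
    [0,0,0,0,0,0,20],
    [0,0,0,0,0,0,20],
    [0,0,0,0,0,0,20],
    [0,0,0,0,0,0,20],
    [0,0,0,0,0,0,20],
    [0,0,0,0,0,0,20]
  ],
  "newtons": 30
}}

```text
t: 23.85
eef_pos: [0.6012, 0.2505, 0.1072]
ee_rot: [3.142, 0.0, -3.066]
force: [-0.3, -0.2, 1.7]
width: 0.028
```

Request:
{"method": "carry_out", "body": {
  "plan": [
    [0,0,0.3,0,0,0,20],
    [0,0,0.3,0,0,0,20],
    [0,0,0,0,0,0,20],
    [-0.6,-0.044,0,0,0,0,20],
    [-0.6,-0.044,0,0,0,0,20],
    [-0.6,-0.044,0,0,0,0,20],
    [-0.6,-0.044,0,0,0,0,20],
    [-0.4,-0.03,0,0,0,0,20]
  ]
}}

```text
t: 24.65
eef_pos: [0.5302, 0.2452, 0.1222]
ee_rot: [3.141, -0.0, -3.066]
force: [-0.6, 0.4, -1.0]
width: 0.028
```

Request:
{"method": "carry_out", "body": {
  "plan": [
    [-0.4,-0.3,0.6,0,0,0,20],
    [0,-0.4,1,0,0,0,20],
    [0,0,1,0,0,0.081,20],
    [0,0,0.8,0,0,0,20],
    [0,0,0,0,0,0,20]
  ]
}}

```text
t: 25.15
eef_pos: [0.5226, 0.2288, 0.2105]
ee_rot: [3.139, 0.005, -2.939]
force: [0.2, 0.6, -0.4]
width: 0.0277
```

Run:
```python
from h import *
s=optics.grab_frame("side");t=optics.grab_frame("top")
cv2.imwrite("pics/s5.png",s);cv2.imwrite("pics/t5.png",t)
print(get_state()["eef_pos"],get_state()["ee_rot"],get_state()["width"])
crop(s,190,80,430,360,2,"pics/a.png"); crop(t,300,210,430,310,2.4,"pics/b.png")
a,b=cv2.imread("pics/a.png"),cv2.imread("pics/b.png")
b=cv2.copyMakeBorder(b,0,a.shape[0]-b.shape[0],0,0,0)
cv2.imwrite("pics/c9.png",np.hstack([a,b]))
```

```text
[0.52106453 0.22801066 0.20725116] [ 3.14076782e+00  7.01808974e-04 -2.93961651e+00] 0.027755315341971162
```

View pics/c9.png

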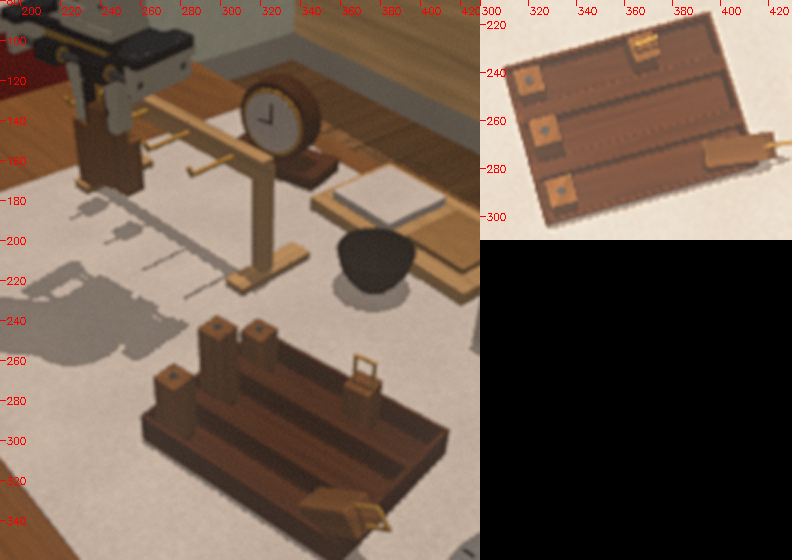

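Stamp 3 (long) is in the fingers. F leans over the tray's end wall, its block spanning (393–420,265–279) in the top view, so I'll mend it after placing this one.

Request:
{"method": "carry_out", "body": {
  "plan": [
    [0,-0.934,0,0,0,0,20],
    [0,-0.934,0,0,0,0,20],
    [0,-0.934,0,0,0,0,20],
    [0,-0.934,0,0,0,0,20],
    [0,-0.934,0,0,0,0,20],
    [0,-0.934,0,0,0,0,20],
    [0,-0.934,0,0,0,0,20],
    [0,-0.934,0,0,0,0,20]
  ]
}}

```text
t: 26.05
eef_pos: [0.5203, 0.04, 0.2058]
ee_rot: [-3.141, -0.002, -2.939]
force: [0.6, -0.0, -0.3]
width: 0.0277
```

Request:
{"method": "carry_out", "body": {
  "plan": [
    [0,-0.934,0,0,0,0,20],
    [0,-0.934,0,0,0,0,20],
    [0,-0.934,0,0,0,0,20],
    [0,-0.934,0,0,0,0,20],
    [0,-0.934,0,0,0,0,20],
    [0,-0.934,0,0,0,0,20],
    [0,-0.934,0,0,0,0,20],
    [0,-0.934,0,0,0,0,20]
  ]
}}

```text
t: 26.85
eef_pos: [0.5204, -0.1466, 0.2057]
ee_rot: [3.141, -0.002, -2.939]
force: [1.0, -0.4, -0.6]
width: 0.0279
```

Request:
{"method": "carry_out", "body": {
  "plan": [
    [0,0,0,0,0,0,20],
    [0,0,0,0,0,0,20],
    [0,0,-0.8,0,0,0,20],
    [0,0,-0.8,0,0,0,20],
    [0,0,-0.8,0,0,0,20],
    [0,0,-0.8,0,0,0,20],
    [0,0,-0.8,0,0,0,20],
    [0,0,-0.4,0,0,0,20]
  ]
}}

```text
t: 27.65
eef_pos: [0.5199, -0.1449, 0.095]
ee_rot: [3.141, -0.003, -2.939]
force: [-0.5, -0.4, -0.6]
width: 0.0272
```

Request:
{"method": "carry_out", "body": {
  "plan": [
    [0,0,-0.2,0,0,0,20],
    [0,0,-0.1,0,0,0,20],
    [0,0,-0.05,0,0,0,20],
    [0,0,0,0,0,0,20]
  ]
}}

```text
t: 28.05
eef_pos: [0.5215, -0.1457, 0.0889]
ee_rot: [-3.141, 0.001, -2.939]
force: [-0.3, -0.3, 0.1]
width: 0.0275
```

Request:
{"method": "carry_out", "body": {
  "plan": [
    [0,0,-0.12,0,0,0,20],
    [0,0,-0.1,0,0,0,20],
    [0,0,-0.06,0,0,0,20],
    [0,0,0,0,0,0,20]
  ]
}}

```text
t: 28.45
eef_pos: [0.5213, -0.1458, 0.0817]
ee_rot: [-3.141, 0.001, -2.939]
force: [-0.5, -0.1, 2.3]
width: 0.028
```

Contact with the floor (2.3 N). I'll open before rising.

Request:
{"method": "carry_out", "body": {
  "plan": [
    [0,0,0,0,0,0,30],
    [0,0,0,0,0,0,34],
    [0,0,0,0,0,0,40],
    [0,0,0,0,0,0,46],
    [0,0,0,0,0,0,50],
    [0,0,0,0,0,0,50],
    [0,0,0,0,0,0,50]
  ]
}}

```text
t: 29.15
eef_pos: [0.5211, -0.1457, 0.0813]
ee_rot: [-3.142, -0.0, -2.939]
force: [-0.1, -0.2, -0.4]
width: 0.0497
```

Request:
{"method": "carry_out", "body": {
  "plan": [
    [0,0,0.5,0,0,0,50],
    [0,0,1,0,0,0,50],
    [0,0,1,0,0,0,50],
    [0,0,1,0,0,0,50],
    [0,0.5,1,0,0,0,50],
    [0,1,0.5,0,0,0,50],
    [0,1,0,0,0,0,50],
    [0,1,0,0,0,0,50]
  ]
}}

```text
t: 29.95
eef_pos: [0.5213, -0.0574, 0.2081]
ee_rot: [3.142, 0.002, -2.94]
force: [-0.1, -0.8, -1.2]
width: 0.0497
```

Request:
{"method": "carry_out", "body": {
  "plan": [
    [0,1,0,0,0,0,50],
    [0,1,0,0,0,0,50],
    [0,1,0,0,0,0,50],
    [0,1,0,0,0,0,50],
    [0,1,0,0,0,0,50],
    [0,1,0,0,0,0,50],
    [0,1,0,0,0,0,50]
  ]
}}

```text
t: 30.65
eef_pos: [0.521, 0.1178, 0.2075]
ee_rot: [3.141, 0.001, -2.939]
force: [1.3, -1.0, 0.5]
width: 0.0502
```

Run:
```python
from h import *
s=optics.grab_frame("side");t=optics.grab_frame("top")
cv2.imwrite("pics/s6.png",s);cv2.imwrite("pics/t6.png",t)
print(get_state()["eef_pos"],get_state()["ee_rot"],get_state()["width"])
crop(s,310,220,420,350,4.5,"pics/a.png",10); crop(t,350,205,430,290,4,"pics/b.png",10)
a,b=cv2.imread("pics/a.png"),cv2.imread("pics/b.png")
b=cv2.copyMakeBorder(b,0,a.shape[0]-b.shape[0],0,0,0)
cv2.imwrite("pics/c10.png",np.hstack([a,b])[:590,:800])
```

```text
[0.52135867 0.11905069 0.20733225] [ 3.14117208e+00  1.24926778e-03 -2.93691886e+00] 0.050195631822823966
```

View pics/c10.png

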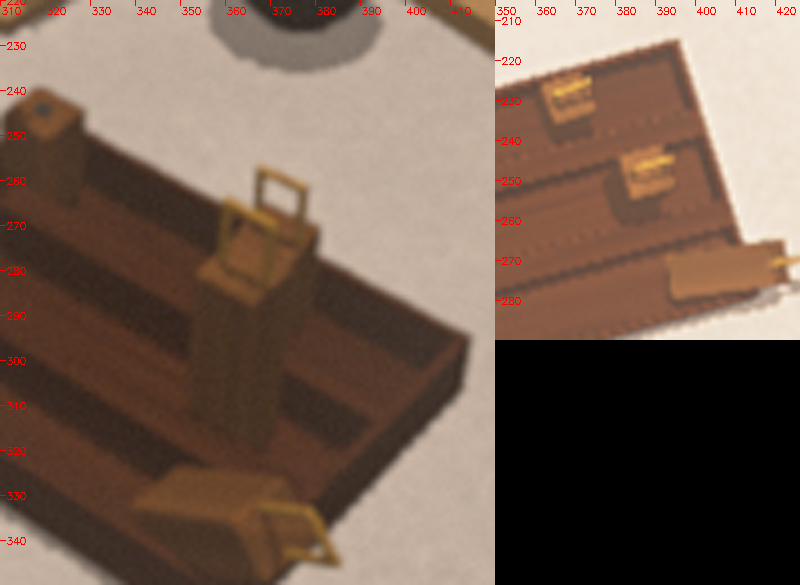

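Stamp 3 now stands upright in the long row, and E in the short one. F lies tilted over the end wall, its upper face at side (338,332)–(375,327). I'll triangulate its corners.

Run:
```python
from h import *
S=lambda x,y:(310+x/4.5,220+y/4.5)
T=lambda x,y:(350+x/4,205+y/4)
c={"bot_near":(S(135,505),T(180,298)),"bot_far":(S(178,463),T(172,255)),"top_far":(S(295,480),T(283,242)),"top_near":(S(245,515),T(292,283)),"loop":(S(335,560),T(303,258)),"loopend":(S(310,508),T(303,258))}
o=np.array([.4357,-.0099]);u=np.array([.2025,-.9793]);w=np.array([.9793,.2025])
for k,(s,t) in c.items():
    p,e=tri(s,t); print(k,p,e,"along",np.round((p[:2]-o)@u,4),"across",np.round((p[:2]-o)@w,4))
```

```text
bot_near [ 0.4541 -0.1657  0.0299] 0.0016 along 0.1563 across -0.0135
bot_far [ 0.4799 -0.1624  0.0327] 0.0008 along 0.1583 across 0.0124
top_far [ 0.4783 -0.2226  0.0783] 0.0004 along 0.2169 across -0.0014
top_near [ 0.4529 -0.2246  0.0802] 0.0002 along 0.2137 across -0.0266
loop [ 0.4746 -0.2421  0.055 ] 0.0106 along 0.2353 across -0.0089
loopend [ 0.4699 -0.2348  0.08  ] 0.0059 along 0.2272 across -0.0121
```

F leans on the end wall: its lower edge is on the row floor, and its origin is about 166 mm along, on the centre line and about 14 mm above the floor. That's within the rules and stable, so I'll leave it. Next is the hanging middle stamp 2.

Request:
{"method": "carry_out", "body": {
  "plan": [
    [0.328,0.916,0,0,0,-0.081,50],
    [0.328,0.916,0,0,0,0,50],
    [0.328,0.916,0,0,0,0,50],
    [0.328,0.916,0,0,0,0,50],
    [0.328,0.916,0,0,0,0,50],
    [0.328,0.916,0,0,0,0,50],
    [0.328,0.916,0,0,0,0,50],
    [0.328,0.916,0,0,0,0,50]
  ]
}}

```text
t: 31.55
eef_pos: [0.5872, 0.3013, 0.2066]
ee_rot: [-3.142, 0.0, -3.063]
force: [-0.4, 0.1, 0.4]
width: 0.0496
```

Request:
{"method": "carry_out", "body": {
  "plan": [
    [0.328,0.916,0,0,0,0,50],
    [0,0,-0.5,0,0,0,50],
    [0,0,-0.4,0,0,0,50],
    [0,0,0,0,0,0,50],
    [0,0,0,0,0,0,50]
  ]
}}

```text
t: 32.05
eef_pos: [0.5947, 0.3221, 0.1837]
ee_rot: [-3.141, -0.001, -3.066]
force: [1.2, 0.3, 0.3]
width: 0.0503
```

Run:
```python
from h import *
s=optics.grab_frame("side")
print(get_state()["eef_pos"],get_state()["ee_rot"],get_state()["width"])
crop(s,190,80,340,220,4,"pics/c11.png")
```

```text
[0.59500339 0.32228812 0.18429268] [-3.14150029e+00  3.08353883e-04 -3.06620206e+00] 0.05005695138728634
```

View pics/c11.png

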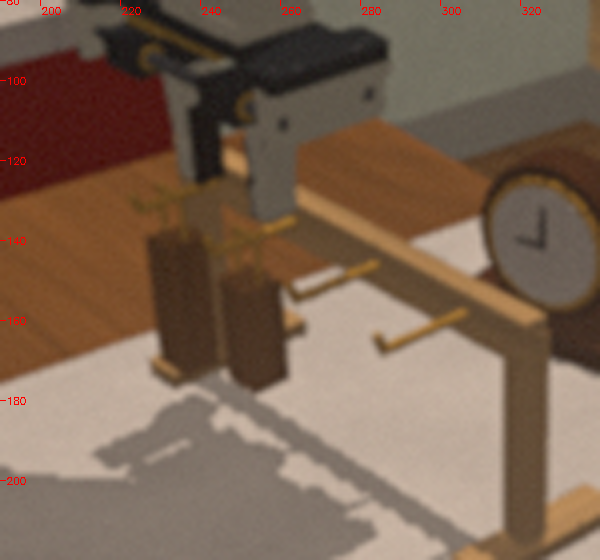

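Stamps 1 and 2 hang undisturbed at (235,155) and (254,162), and the fingers straddle hook 2. Descend, grip, lift off and carry.

Request:
{"method": "carry_out", "body": {
  "plan": [
    [0,0.1,-0.6,0,0,0,50],
    [0,0,-0.6,0,0,0,50],
    [0,0,-0.6,0,0,0,50],
    [0,0,-0.6,0,0,0,50],
    [0,0,-0.4,0,0,0,50],
    [0,0,-0.2,0,0,0,50],
    [0,0,-0.1,0,0,0,50],
    [0,0,0,0,0,0,50]
  ]
}}

```text
t: 32.9
eef_pos: [0.595, 0.3255, 0.1062]
ee_rot: [-3.142, 0.0, -3.066]
force: [0.3, -0.2, -0.2]
width: 0.0502
```

Request:
{"method": "carry_out", "body": {
  "plan": [
    [0,0,0,0,0,0,20],
    [0,0,0,0,0,0,20],
    [0,0,0,0,0,0,20],
    [0,0,0,0,0,0,20],
    [0,0,0,0,0,0,20],
    [0,0,0,0,0,0,20],
    [0,0,0,0,0,0,20]
  ],
  "newtons": 30
}}

```text
t: 33.6
eef_pos: [0.5951, 0.3255, 0.1066]
ee_rot: [3.141, 0.0, -3.066]
force: [-0.7, 0.3, 2.1]
width: 0.0277
```

Request:
{"method": "carry_out", "body": {
  "plan": [
    [0,0,0.3,0,0,0,20],
    [0,0,0.3,0,0,0,20],
    [0,0,0,0,0,0,20],
    [-0.6,-0.044,0,0,0,0,20],
    [-0.6,-0.044,0,0,0,0,20],
    [-0.6,-0.044,0,0,0,0,20],
    [-0.6,-0.044,0,0,0,0,20],
    [-0.4,-0.03,0,0,0,0,20]
  ]
}}

```text
t: 34.4
eef_pos: [0.524, 0.3201, 0.1214]
ee_rot: [3.141, -0.0, -3.066]
force: [-0.5, 0.4, -0.1]
width: 0.0277
```

Request:
{"method": "carry_out", "body": {
  "plan": [
    [-0.4,-0.3,0.6,0,0,0,20],
    [0,-0.4,1,0,0,0,20],
    [0,0,0.8,0,0,0.081,20],
    [0,0,0,0,0,0,20]
  ]
}}

```text
t: 34.8
eef_pos: [0.5163, 0.3037, 0.1848]
ee_rot: [3.139, 0.005, -2.935]
force: [0.2, 0.9, 0.3]
width: 0.0277
```

Request:
{"method": "carry_out", "body": {
  "plan": [
    [-0.168,-0.966,0,0,0,0,20],
    [-0.168,-0.966,0,0,0,0,20],
    [-0.168,-0.966,0,0,0,0,20],
    [-0.168,-0.966,0,0,0,0,20],
    [-0.168,-0.966,0,0,0,0,20],
    [-0.168,-0.966,0,0,0,0,20],
    [-0.168,-0.966,0,0,0,0,20],
    [-0.168,-0.966,0,0,0,0,20]
  ]
}}

```text
t: 35.6
eef_pos: [0.4808, 0.1082, 0.1811]
ee_rot: [3.142, -0.0, -2.94]
force: [0.0, 0.0, -0.3]
width: 0.0276
```

Request:
{"method": "carry_out", "body": {
  "plan": [
    [-0.168,-0.966,0,0,0,0,20],
    [-0.168,-0.966,0,0,0,0,20],
    [-0.168,-0.966,0,0,0,0,20],
    [-0.168,-0.966,0,0,0,0,20],
    [-0.168,-0.966,0,0,0,0,20],
    [-0.168,-0.966,0,0,0,0,20],
    [-0.168,-0.966,0,0,0,0,20],
    [-0.168,-0.966,0,0,0,0,20]
  ]
}}

```text
t: 36.4
eef_pos: [0.4471, -0.0849, 0.1812]
ee_rot: [3.141, 0.0, -2.94]
force: [1.1, -0.5, -0.9]
width: 0.0282
```

Request:
{"method": "carry_out", "body": {
  "plan": [
    [0,0,0,0,0,0,20],
    [0,0,0,0,0,0,20],
    [0,0,0,0,0,0,20]
  ]
}}

```text
t: 36.7
eef_pos: [0.4477, -0.0835, 0.1813]
ee_rot: [3.142, 0.0, -2.94]
force: [-0.4, 0.3, -1.4]
width: 0.0277
```

Request:
{"method": "carry_out", "body": {
  "plan": [
    [0,0,-0.9,0,0,0,20],
    [0,0,-0.9,0,0,0,20],
    [0,0,-0.9,0,0,0,20],
    [0,0,-0.9,0,0,0,20],
    [0,0,-0.6,0,0,0,20],
    [0,0,-0.3,0,0,0,20],
    [0,0,-0.15,0,0,0,20],
    [0,0,0,0,0,0,20]
  ]
}}

```text
t: 37.5
eef_pos: [0.4479, -0.0834, 0.0651]
ee_rot: [-3.141, -0.0, -2.939]
force: [-0.1, -0.5, -0.4]
width: 0.0276
```

Request:
{"method": "carry_out", "body": {
  "plan": [
    [0,0,-0.08,0,0,0,20],
    [0,0,-0.08,0,0,0,20],
    [0,0,0,0,0,0,20],
    [0,0,0,0,0,0,20]
  ]
}}

```text
t: 37.9
eef_pos: [0.4478, -0.0837, 0.0613]
ee_rot: [-3.142, 0.0, -2.939]
force: [-0.4, -0.6, -0.6]
width: 0.0277
```

Request:
{"method": "carry_out", "body": {
  "plan": [
    [0,0,-0.06,0,0,0,20],
    [0,0,0,0,0,0,20],
    [0,0,0,0,0,0,20]
  ]
}}

```text
t: 38.2
eef_pos: [0.4481, -0.0838, 0.0609]
ee_rot: [-3.141, 0.001, -2.939]
force: [-5.3, 2.1, 16.7]
width: 0.0279
```

Request:
{"method": "carry_out", "body": {
  "plan": [
    [0,0,0.05,0,0,0,20],
    [0,0,0,0,0,0,30],
    [0,0,0,0,0,0,34],
    [0,0,0,0,0,0,40],
    [0,0,0,0,0,0,46],
    [0,0,0,0,0,0,50],
    [0,0,0,0,0,0,50],
    [0,0,0,0,0,0,50]
  ]
}}

```text
t: 39.0
eef_pos: [0.4477, -0.0837, 0.0608]
ee_rot: [-3.142, -0.0, -2.939]
force: [-0.8, 0.1, 0.6]
width: 0.0502
```

Request:
{"method": "carry_out", "body": {
  "plan": [
    [0,0,0.5,0,0,0,50],
    [0,0,1,0,0,0,50],
    [0,0,1,0,0,0,50],
    [0,0,1,0,0,0,50],
    [0,0,1,0,0,0,50],
    [0,0.2,0.3,0,0,0,50]
  ]
}}

```text
t: 39.6
eef_pos: [0.4489, -0.0787, 0.1834]
ee_rot: [-3.141, 0.004, -2.939]
force: [0.5, -0.5, 1.2]
width: 0.0501
```

Request:
{"method": "carry_out", "body": {
  "plan": [
    [0.28,0.96,0.1,0,0,-0.081,50],
    [0.28,0.96,0,0,0,0,50],
    [0.28,0.96,0,0,0,0,50],
    [0.28,0.96,0,0,0,0,50],
    [0.28,0.96,0,0,0,0,50],
    [0.28,0.96,0,0,0,0,50],
    [0.28,0.96,0,0,0,0,50]
  ]
}}

```text
t: 40.3
eef_pos: [0.4965, 0.0904, 0.1828]
ee_rot: [-3.141, -0.001, -3.066]
force: [-0.1, 0.4, 0.9]
width: 0.05
```

Request:
{"method": "carry_out", "body": {
  "plan": [
    [0.28,0.96,0,0,0,0,50],
    [0.28,0.96,0,0,0,0,50],
    [0.28,0.96,0,0,0,0,50],
    [0.28,0.96,0,0,0,0,50],
    [0.28,0.96,0,0,0,0,50],
    [0.28,0.96,0,0,0,0,50],
    [0.28,0.96,0,0,0,0,50]
  ]
}}

```text
t: 41.0
eef_pos: [0.546, 0.259, 0.1829]
ee_rot: [-3.141, -0.0, -3.066]
force: [0.1, 0.1, 1.2]
width: 0.0499
```

Request:
{"method": "carry_out", "body": {
  "plan": [
    [0.28,0.96,0,0,0,0,50],
    [0.28,0.96,0,0,0,0,50],
    [0.28,0.96,0,0,0,0,50],
    [0.28,0.96,0,0,0,0,50],
    [0.28,0.96,0,0,0,0,50],
    [0.28,0.96,0,0,0,0,50],
    [0,0,0,0,0,0,50],
    [0,0,0,0,0,0,50]
  ]
}}

```text
t: 41.8
eef_pos: [0.5873, 0.4021, 0.1822]
ee_rot: [-3.141, -0.001, -3.066]
force: [-0.9, -0.7, -0.4]
width: 0.0501
```

Run:
```python
from h import *
s=optics.grab_frame("side");t=optics.grab_frame("top")
cv2.imwrite("pics/s7.png",s);cv2.imwrite("pics/t7.png",t)
print(get_state()["eef_pos"],get_state()["ee_rot"],get_state()["width"])
crop(s,190,80,430,360,2,"pics/a.png"); crop(t,300,205,510,310,1.5,"pics/b.png")
a,b=cv2.imread("pics/a.png"),cv2.imread("pics/b.png")
b=cv2.copyMakeBorder(b,0,a.shape[0]-b.shape[0],0,0,0)
cv2.imwrite("pics/c12.png",np.hstack([a,b]))
```

```text
[0.58741033 0.40101996 0.18289869] [-3.14105463e+00 -6.43136644e-04 -3.06656834e+00] 0.05012403740399974
```

View pics/c12.png

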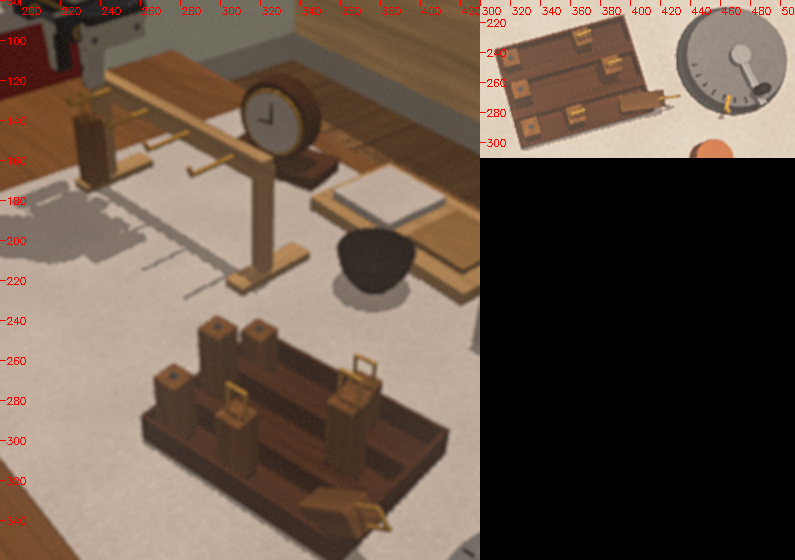

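Stamp 2 stands in the middle row, the other stamps and the lever are unchanged, and stamp 1 hangs between the fingers (14 pictures viewed so far). Now stamp 1.

Request:
{"method": "carry_out", "body": {
  "plan": [
    [0.05,0,-0.6,0,0,0,50],
    [0,0,-0.6,0,0,0,50],
    [0,0,-0.6,0,0,0,50],
    [0,0,-0.6,0,0,0,50],
    [0,0,-0.4,0,0,0,50],
    [0,0,-0.2,0,0,0,50],
    [0,0,0,0,0,0,50],
    [0,0,0,0,0,0,50]
  ]
}}

```text
t: 42.7
eef_pos: [0.5892, 0.4016, 0.1087]
ee_rot: [3.141, 0.001, -3.066]
force: [0.9, 0.4, 0.5]
width: 0.05
```

Request:
{"method": "carry_out", "body": {
  "plan": [
    [0,0,0,0,0,0,20],
    [0,0,0,0,0,0,20],
    [0,0,0,0,0,0,20],
    [0,0,0,0,0,0,20],
    [0,0,0,0,0,0,20],
    [0,0,0,0,0,0,20],
    [0,0,0,0,0,0,20]
  ],
  "newtons": 30
}}

```text
t: 43.4
eef_pos: [0.5891, 0.4014, 0.1085]
ee_rot: [3.141, 0.0, -3.066]
force: [-0.5, -0.7, 1.3]
width: 0.028
```

Request:
{"method": "carry_out", "body": {
  "plan": [
    [0,0,0.3,0,0,0,20],
    [0,0,0.3,0,0,0,20],
    [0,0,0,0,0,0,20],
    [-0.6,-0.044,0,0,0,0,20],
    [-0.6,-0.044,0,0,0,0,20],
    [-0.6,-0.044,0,0,0,0,20],
    [-0.6,-0.044,0,0,0,0,20],
    [-0.4,-0.03,0,0,0,0,20]
  ]
}}

```text
t: 44.2
eef_pos: [0.518, 0.3961, 0.1235]
ee_rot: [3.141, -0.0, -3.066]
force: [0.6, -0.1, -0.1]
width: 0.0275
```

Request:
{"method": "carry_out", "body": {
  "plan": [
    [-0.4,-0.3,0.6,0,0,0,20],
    [0,-0.4,1,0,0,0,20],
    [0,0,1,0,0,0.081,20],
    [0,0,0.9,0,0,0,20],
    [0,0,0,0,0,0,20]
  ]
}}

```text
t: 44.7
eef_pos: [0.5103, 0.3799, 0.2149]
ee_rot: [3.138, 0.005, -2.939]
force: [-0.6, -0.8, -0.5]
width: 0.0283
```

Request:
{"method": "carry_out", "body": {
  "plan": [
    [-0.01,-0.991,0,0,0,0,20],
    [-0.01,-0.991,0,0,0,0,20],
    [-0.01,-0.991,0,0,0,0,20],
    [-0.01,-0.991,0,0,0,0,20],
    [-0.01,-0.991,0,0,0,0,20],
    [-0.01,-0.991,0,0,0,0,20],
    [-0.01,-0.991,0,0,0,0,20],
    [-0.01,-0.991,0,0,0,0,20]
  ]
}}

```text
t: 45.5
eef_pos: [0.5067, 0.1785, 0.2108]
ee_rot: [3.142, 0.0, -2.94]
force: [0.4, -0.6, -1.1]
width: 0.028
```

Request:
{"method": "carry_out", "body": {
  "plan": [
    [-0.01,-0.991,0,0,0,0,20],
    [-0.01,-0.991,0,0,0,0,20],
    [-0.01,-0.991,0,0,0,0,20],
    [-0.01,-0.991,0,0,0,0,20],
    [-0.01,-0.991,0,0,0,0,20],
    [-0.01,-0.991,0,0,0,0,20],
    [-0.01,-0.991,0,0,0,0,20],
    [-0.01,-0.991,0,0,0,0,20]
  ]
}}

```text
t: 46.3
eef_pos: [0.5044, -0.0195, 0.2108]
ee_rot: [3.142, 0.0, -2.94]
force: [0.8, -0.7, -1.1]
width: 0.0275
```

Request:
{"method": "carry_out", "body": {
  "plan": [
    [0,-0.991,0,0,0,0,20],
    [0,-0.991,0,0,0,0,20],
    [0,0,0,0,0,0,20],
    [0,0,0,0,0,0,20]
  ]
}}

```text
t: 46.7
eef_pos: [0.5045, -0.0683, 0.2107]
ee_rot: [3.141, 0.0, -2.941]
force: [0.0, 0.2, -1.6]
width: 0.0278
```

Request:
{"method": "carry_out", "body": {
  "plan": [
    [0.02,0.04,-0.9,0,0,0,20],
    [0,0,-0.9,0,0,0,20],
    [0,0,-0.9,0,0,0,20],
    [0,0,-0.9,0,0,0,20],
    [0,0,-0.7,0,0,0,20],
    [0,0,-0.4,0,0,0,20],
    [0,0,-0.2,0,0,0,20],
    [0,0,-0.1,0,0,0,20]
  ]
}}

```text
t: 47.5
eef_pos: [0.5056, -0.066, 0.0858]
ee_rot: [-3.141, 0.0, -2.939]
force: [1.0, -0.6, 0.2]
width: 0.028
```

Request:
{"method": "carry_out", "body": {
  "plan": [
    [0,0,-0.06,0,0,0,20],
    [0,0,0,0,0,0,20],
    [0,0,0,0,0,0,20]
  ]
}}

```text
t: 47.8
eef_pos: [0.5058, -0.0662, 0.0849]
ee_rot: [3.142, 0.001, -2.939]
force: [0.5, -0.4, 0.1]
width: 0.0279
```

Request:
{"method": "carry_out", "body": {
  "plan": [
    [0,0,-0.06,0,0,0,20],
    [0,0,-0.02,0,0,0,20],
    [0,0,0,0,0,0,20]
  ]
}}

```text
t: 48.1
eef_pos: [0.5058, -0.0662, 0.0829]
ee_rot: [-3.141, 0.001, -2.939]
force: [-1.7, 1.6, 4.8]
width: 0.0276
```

Request:
{"method": "carry_out", "body": {
  "plan": [
    [0,0,0,0,0,0,30],
    [0,0,0,0,0,0,34],
    [0,0,0,0,0,0,40],
    [0,0,0,0,0,0,46],
    [0,0,0,0,0,0,50],
    [0,0,0,0,0,0,50],
    [0,0,0,0,0,0,50]
  ]
}}

```text
t: 48.8
eef_pos: [0.5054, -0.0663, 0.0823]
ee_rot: [3.142, -0.0, -2.939]
force: [0.1, 1.3, -0.3]
width: 0.0501
```

Request:
{"method": "carry_out", "body": {
  "plan": [
    [0,0,0.5,0,0,0,50],
    [0,0,1,0,0,0,50],
    [0,0,1,0,0,0,50],
    [0,0,1,0,0,0,50],
    [0,0,1,0,0,0,50],
    [0,0.5,0.7,0,0,0,50],
    [0,1,0,0,0,0,50],
    [0,1,0,0,0,0,50]
  ]
}}

```text
t: 49.6
eef_pos: [0.5056, -0.0033, 0.2131]
ee_rot: [3.141, 0.002, -2.94]
force: [-0.6, 0.2, 0.2]
width: 0.0502
```

Request:
{"method": "carry_out", "body": {
  "plan": [
    [0,1,0,0,0,0,50],
    [0,1,0,0,0,0,50],
    [0,1,0,0,0,0,50],
    [0,1,0,0,0,0,50],
    [0,1,0,0,0,0,50],
    [0,1,0,0,0,0,50],
    [0,0,0,0,0,0,50],
    [0,0,0,0,0,0,50]
  ]
}}

```text
t: 50.4
eef_pos: [0.5052, 0.1466, 0.2121]
ee_rot: [-3.141, -0.0, -2.938]
force: [-0.4, -0.1, -0.7]
width: 0.0497
```

Run:
```python
from h import *
s=optics.grab_frame("side");t=optics.grab_frame("top")
cv2.imwrite("pics/s8.png",s);cv2.imwrite("pics/t8.png",t)
print(get_state()["eef_pos"],get_state()["ee_rot"],get_state()["width"])
crop(s,250,220,420,360,2.7,"pics/a.png",10); crop(t,300,205,400,310,2.9,"pics/b.png",10);crop(t,400,205,510,290,2.9,"pics/c.png",10)
a,b,c=[cv2.imread(f"pics/{k}.png") for k in "abc"]
o=np.zeros((600,800,3),np.uint8); o[:378,:459]=a[:378,:459]; o[:304,460:750]=b[:304,:290]; o[305:551,460:779]=c[:246,:319]
cv2.imwrite("pics/c13.png",o)
```

```text
[0.50524613 0.14578522 0.21219304] [-3.14149234e+00 -3.65576392e-04 -2.93930054e+00] 0.05030596831883751
```

View pics/c13.png

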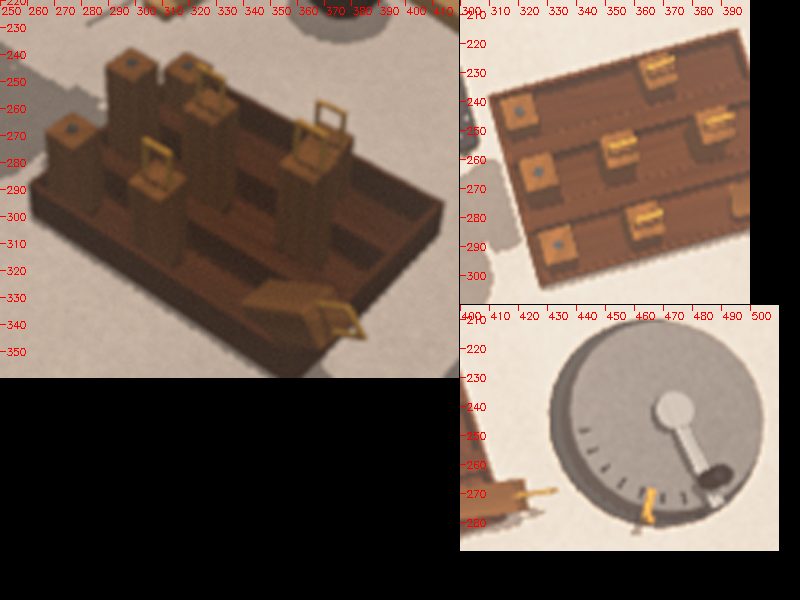

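All five stamps are in their rows: long (middle row) at (305,260) and (363,270) in the side view, middle at (307,285) with F leaning, and short at (370,262). The lever is still at full. I'll measure the pointer's angle before the final lever move.

```bash
cat > ang.py <<'E'
from h import *
import sys
h=np.array([0.5318,-0.3655])
def angs(t,s,reg=(400,205,510,290)):
    x0,y0,x1,y1=reg
    hsv=cv2.cvtColor(t,cv2.COLOR_BGR2HSV); m=cv2.inRange(hsv,(12,140,120),(32,255,255)); m[:y0]=0;m[y1:]=0;m[:,:455]=0;m[:,x1:]=0
    v,u=np.nonzero(m)
    P=np.array([plane("top",a,b,.045)[:2]-h for a,b in zip(u,v)]); r=np.hypot(*P.T); a=np.degrees(np.arctan2(P[:,1],P[:,0]))%360
    for lo,hi in ((.06,.075),(.075,.09),(.09,.11)):
        k=(r>=lo)&(r<hi)
        if k.any(): print("pointer top r",lo,hi,a[k].mean().round(1),k.sum())
    hsv=cv2.cvtColor(s,cv2.COLOR_BGR2HSV); m=cv2.inRange(hsv,(12,140,100),(32,255,255)); v,u=np.nonzero(m[385:410,400:430]); v+=385;u+=400
    P=np.array([plane("side",a,b,.043)[:2]-h for a,b in zip(u,v)]); r=np.hypot(*P.T); a=np.degrees(np.arctan2(P[:,1],P[:,0]))%360
    for lo,hi in ((.06,.07),(.07,.08),(.08,.09)):
        k=(r>=lo)&(r<hi)
        if k.any(): print("pointer side r",lo,hi,a[k].mean().round(1),k.sum())
if __name__=="__main__":
    t=cv2.imread("pics/t8.png");s=cv2.imread("pics/s8.png"); angs(t,s)
    t=cv2.imread("pics/top0.png");s=cv2.imread("pics/side0.png"); angs(t,s)
E
python3 ang.py
```

```text
pointer top r 0.06 0.075 158.7 4
pointer top r 0.075 0.09 158.7 14
pointer top r 0.09 0.11 160.3 10
pointer side r 0.06 0.07 159.5 2
pointer side r 0.07 0.08 159.7 30
pointer side r 0.08 0.09 159.3 32
pointer top r 0.06 0.075 158.7 4
pointer top r 0.075 0.09 158.8 13
pointer top r 0.09 0.11 160.5 9
pointer side r 0.06 0.07 159.5 2
pointer side r 0.07 0.08 159.7 32
pointer side r 0.08 0.09 159.5 30
```

Request:
{"method": "carry_out", "body": {
  "plan": [
    [-0.065,-0.967,0,0,0,-0.072,44],
    [-0.065,-0.967,0,0,0,-0.072,44],
    [-0.065,-0.967,0,0,0,0,44],
    [-0.065,-0.967,0,0,0,0,44],
    [-0.065,-0.967,0,0,0,0,44],
    [-0.065,-0.967,0,0,0,0,44],
    [-0.065,-0.967,0,0,0,0,44],
    [-0.065,-0.967,0,0,0,0,44]
  ]
}}

```text
t: 51.3
eef_pos: [0.4919, -0.049, 0.2125]
ee_rot: [3.141, 0.0, 3.117]
force: [0.3, 0.4, -0.4]
width: 0.0439
```

Request:
{"method": "carry_out", "body": {
  "plan": [
    [-0.065,-0.967,0,0,0,0,44],
    [-0.065,-0.967,0,0,0,0,44],
    [-0.065,-0.967,0,0,0,0,44],
    [-0.065,-0.967,0,0,0,0,44],
    [-0.065,-0.967,0,0,0,0,44],
    [-0.065,-0.967,0,0,0,0,44],
    [-0.065,-0.967,0,0,0,0,44],
    [-0.065,-0.967,0,0,0,0,44]
  ]
}}

```text
t: 52.1
eef_pos: [0.4786, -0.2423, 0.2124]
ee_rot: [-3.142, 0.0, 3.117]
force: [0.2, 0.1, 0.2]
width: 0.0443
```

Request:
{"method": "carry_out", "body": {
  "plan": [
    [-0.065,-0.967,0,0,0,0,44],
    [-0.065,-0.967,0,0,0,0,44],
    [-0.065,-0.967,0,0,0,0,44],
    [-0.065,-0.967,0,0,0,0,44],
    [-0.065,-0.967,0,0,0,0,44],
    [-0.065,-0.967,0,0,0,0,44],
    [0,0,0,0,0,0,44],
    [0,0,0,0,0,0,44]
  ]
}}

```text
t: 52.9
eef_pos: [0.4687, -0.3863, 0.212]
ee_rot: [3.141, -0.001, 3.116]
force: [0.8, -0.1, 0.7]
width: 0.0441
```

Request:
{"method": "carry_out", "body": {
  "plan": [
    [0.03,0,-0.9,0,0,0,44],
    [0,0,-0.9,0,0,0,44],
    [0,0,-0.9,0,0,0,44],
    [0,0,-0.9,0,0,0,44],
    [0,0,-0.9,0,0,0,44],
    [0,0,-0.6,0,0,0,44],
    [0,0,-0.3,0,0,0,44],
    [0,0,0,0,0,0,44]
  ]
}}

```text
t: 53.7
eef_pos: [0.47, -0.3849, 0.0766]
ee_rot: [3.141, -0.001, 3.118]
force: [0.1, -0.3, 0.8]
width: 0.0438
```

Request:
{"method": "carry_out", "body": {
  "plan": [
    [0,0,0,0,0,0,12],
    [0,0,0,0,0,0,12],
    [0,0,0,0,0,0,12],
    [0,0,0,0,0,0,12],
    [0,0,0,0,0,0,12],
    [0,0,0,0,0,0,12],
    [0,0,0,0,0,0,12]
  ],
  "newtons": 15
}}

```text
t: 54.4
eef_pos: [0.4707, -0.3851, 0.0779]
ee_rot: [3.141, 0.001, 3.118]
force: [0.1, 5.2, 4.9]
width: 0.0175
```

Request:
{"method": "carry_out", "body": {
  "plan": [
    [-0.05,0.22,0,0,0,0,12],
    [-0.05,0.22,0,0,0,0,12],
    [-0.02,0.43,0,0,0,0,12],
    [0.05,0.43,0,0,0,0,12],
    [0.06,0.21,0,0,0,0,12],
    [0.06,0.21,0,0,0,0,12],
    [0,0,0,0,0,0,12],
    [0,0,0,0,0,0,12]
  ]
}}

```text
t: 55.2
eef_pos: [0.4707, -0.3425, 0.0775]
ee_rot: [3.141, -0.001, 3.118]
force: [-5.9, 0.8, 6.6]
width: 0.0172
```

Request:
{"method": "carry_out", "body": {
  "plan": [
    [0,0,0,0,0,0,20],
    [0,0,0,0,0,0,28],
    [0,0,0,0,0,0,36],
    [0,0,0,0,0,0,40],
    [0,0,0,0,0,0,40],
    [0,0,0.5,0,0,0,40],
    [0,0,1,0,0,0,40],
    [0,0,1,0,0,0,40]
  ]
}}

```text
t: 56.0
eef_pos: [0.4716, -0.3426, 0.1411]
ee_rot: [-3.142, -0.001, 3.118]
force: [1.1, -0.2, 0.1]
width: 0.0398
```

Request:
{"method": "carry_out", "body": {
  "plan": [
    [0,0,1,0,0,0,40],
    [0,0,1,0,0,0,40],
    [0,0,1,0,0,0,40],
    [0,0.5,0.5,0,0,0,40],
    [0,1,0,0,0,0,40],
    [0,1,0,0,0,0,40],
    [0,1,0,0,0,0,40],
    [0,1,0,0,0,0,40]
  ]
}}

```text
t: 56.8
eef_pos: [0.4712, -0.2286, 0.2276]
ee_rot: [3.141, 0.0, 3.118]
force: [0.1, -0.6, -0.1]
width: 0.0402
```

Request:
{"method": "carry_out", "body": {
  "plan": [
    [0,1,0,0,0,0,40],
    [0,1,0,0,0,0,40],
    [0,1,0,0,0,0,40],
    [0,1,0,0,0,0,40],
    [0,1,0,0,0,0,40],
    [0,1,0,0,0,0,40],
    [0,1,0,0,0,0,40],
    [0,1,0,0,0,0,40]
  ]
}}

```text
t: 57.6
eef_pos: [0.471, -0.0287, 0.2276]
ee_rot: [3.141, 0.0, 3.118]
force: [-0.0, 0.5, -0.6]
width: 0.0401
```

Request:
{"method": "carry_out", "body": {
  "plan": [
    [0,1,0,0,0,0,40],
    [0,1,0,0,0,0,40],
    [0,1,0,0,0,0,40],
    [0,1,0,0,0,0,40],
    [0,1,0,0,0,0,40],
    [0,1,0,0,0,0,40],
    [0,0,0,0,0,0,40],
    [0,0,0,0,0,0,40]
  ]
}}

```text
t: 58.4
eef_pos: [0.471, 0.1204, 0.2273]
ee_rot: [-3.142, -0.0, 3.119]
force: [0.3, -0.9, -0.9]
width: 0.0397
```

Run:
```python
from h import *
from ang import angs
s=optics.grab_frame("side");t=optics.grab_frame("top")
cv2.imwrite("pics/s9.png",s);cv2.imwrite("pics/t9.png",t)
print(get_state()["eef_pos"],get_state()["t"])
angs(t,s)
h=np.array([.5318,-.3655])
print("expected knob px at 159.4:",proj("top",[.471,-.3426,.095]),proj("side",[.471,-.3426,.095]))
crop(t,420,205,510,325,4.6,"pics/b.png",10); crop(s,250,220,420,460,2.3,"pics/a.png",10)
a,b=[cv2.imread(f"pics/{k}.png")[:550] for k in "ab"]
cv2.imwrite("pics/c14.png",np.hstack([a[:550],cv2.copyMakeBorder(b,0,a.shape[0]-b.shape[0],0,0,0)])[:600,:800])
```

```text
[0.47123681 0.11961094 0.22734604] 58.5
pointer top r 0.075 0.09 158.1 2
pointer top r 0.09 0.11 160.3 10
pointer side r 0.07 0.08 161.4 5
pointer side r 0.08 0.09 159.0 17
expected knob px at 159.4: [472.93561271 264.01088143] [432.00996095 372.9710523 ]
```

View pics/c14.png

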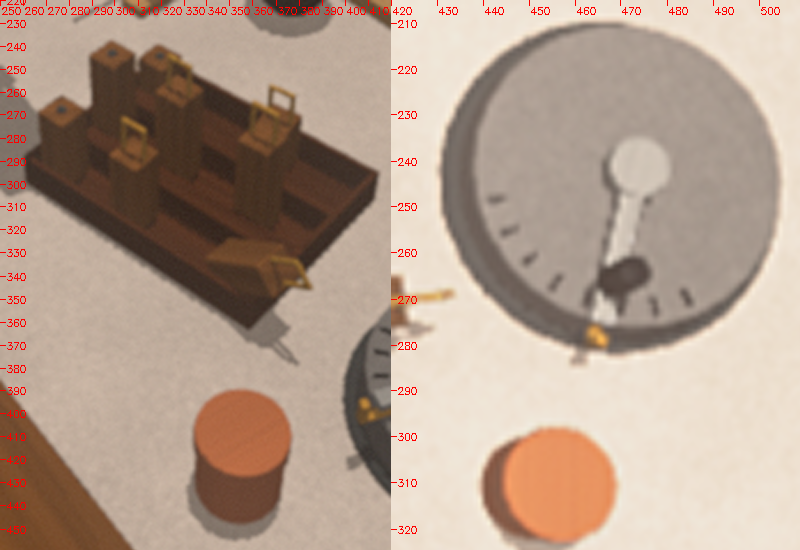

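All stamps are still in their rows, and the lever bar ends right behind the pointer fin (top view, bar end (466,273), fin (465,278)). One numeric check of the bar's angle remains.

Run:
```python
from h import *
t=cv2.imread("pics/t9.png"); h=np.array([.5318,-.3655])
g=t.min(2)
v,u=np.nonzero((g>150)[246:276,460:480]); v+=246;u+=460
for z in (.049,.053):
    P=np.array([plane("top",a,b,z)[:2]-h for a,b in zip(u,v)]); r=np.hypot(*P.T); a=np.degrees(np.arctan2(P[:,1],P[:,0]))%360
    for lo,hi in ((.025,.04),(.04,.055),(.07,.095)):
        k=(r>=lo)&(r<hi); print("bar",z,lo,hi,a[k].mean().round(1) if k.any() else None,k.sum())
for p in ((472.2,249.6),(466.3,272.8)):
    d=plane("top",*p,.053)[:2]-h; print(np.degrees(np.arctan2(d[1],d[0])),np.hypot(*d))
d=plane("top",464.8,278.3,.058)[:2]-h; print("fin",np.degrees(np.arctan2(d[1],d[0])),np.hypot(*d))
d=tri((255-5+ (363-0)/2.3,220+400/2.3),(464.8,278.3)); print(d)
```

```text
bar 0.049 0.025 0.04 161.8 28
bar 0.049 0.04 0.055 159.7 19
bar 0.049 0.07 0.095 159.7 23
bar 0.053 0.025 0.04 159.6 29
bar 0.053 0.04 0.055 158.5 20
bar 0.053 0.07 0.095 159.0 23
164.07267098549966 0.02097886497377196
159.90569390418193 0.08137272415117813
fin 158.76319484023458 0.0965544130471594
(array([ 0.4417, -0.3305,  0.0577]), 0.0003)
```

```bash
python3 -c "
from station import arm,get_state
print(get_state()['t']); print(arm.job_done())"
```

```text
58.5
the job is handed in; nothing more can be done
None
```

I swung the lever to its full-light stop, sorted the five stamps that were present, brought the lever back to the pointer and handed the job in at 58.5 s. The hand-in gives no verdict, so what follows rests on my own camera checks.

- **Stamps:** two long, two middle and one short stamp were there, and all sit in the row of their own length. The middle stamp from the bench tipped over after I let it go. It leans on the tray's end wall, with its origin measured on the row's centre line, 166 mm along and about 14 mm above the floor, so I left it there. The other four stand upright.
- **Lever:** it reached its stop under 26 N and stayed at full light through the sorting. At the end its bar measured about 159–160° (world frame) against the pointer's 158.8–159.5°, well inside the 4° allowed. The part of the bar nearest the hinge read up to 164°, which I put down to the short lever arm there.
- **Pointer, bowl and caddy:** the pointer fin measured the same place before and after, to within about 0.5 mm. The caddy and bowl look unmoved in the pictures, but I did not measure them again. The arm was clear of everything at hand-in.

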